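# Shim a rocking glue-up board level with a wedge

## Robot

A 7-joint arm with a two-finger parallel gripper is mounted at the origin on the work surface. World frame = base frame: x ahead of the robot, y to its left, z up, the work surface at z = 0. Lengths are in mm, angles in degrees, forces in N, time in s.
With the tool pointing down it reaches from about 400 to 850 mm from the base axis. Payload 10.4 kg.
Tool frame: the origin (TCP) lies on the centre line of the jaws, within the pads' length; the fingertips stand 19 mm ahead of it and the grasp point (between the pads) is the TCP (bot.tip_reach is the z of the fingertips in the tool frame, in mm); z points along the fingers, y is the direction in which the jaws open and shut (so a half turn about z gives the same grasp; the last joint's range is limited). The gripper opens to 85 mm and grips with 20 to 120 N. Pads are 22 mm wide; open, the fingers measure 114 mm over their backs; the gripper's body (76 mm by 85 mm) begins 54 mm behind the grasp point. The pads swing forward as they close: fully open they stand 13 mm farther back than shut.
Start: joints at [69.351, 19.034, -3.707, 83.658, 1.238, 77.344, -5.071], TCP at [207.154, -589.692, 250.338] pointing down, gripper open.
Joint ranges: [-148.97, 148.97], [-28.65, 121.19], [-84.17, 76.75], [9.2, 138.47], [-72.65, 252.65], [3.7, 117.97], [-149.18, 149.18]. Speed limits (degrees/s): [127.2, 127.2, 159.86, 159.86, 180, 180, 180].

## Interface

Orientations are given as [roll, pitch, yaw] about the fixed x, y, z axes, in that order (R = Rz(yaw) Ry(pitch) Rx(roll)).
In Python, from plant import bot gives the robot as it stands.
- The arm moves only by the tool servo_tool, never from a script. Its argument "deltas" is a list that holds one entry, the list of rows, each a list of 6 numbers: the shift along the tool's x, y, z in cm, then the turn, a rotation vector about the tool's x, y, z in degrees. In form: [[[tx, ty, tz, wx, wy, wz], ...]]. A call has 1 to 12 rows; each row is the pose to reach, as a shift and turn from the pose commanded when the call began, along the tool's axes at that moment; what a row does not reach only later rows make up. A row lasts 1/10 s, in which the tool goes at most 50 mm and 8.59 degrees, less where a joint would pass 70% of its speed; a pose out of reach is approached as far as the arm can. A call with a gripper value outside its range is refused whole. "fingers" is the opening, from 0 (shut) to 1 (fully open), set as the call begins (left out, the last holds). The fingers move at their own pace and stop on an object; the grip force is fixed at half the most. Time passes only in rows, so rows that repeat a pose let the fingers close. It gives the time, the measured TCP pose, the force and the opening at its end, in the units of the state.
- bot.state(): the state, without advancing time (a new reading comes with each control period).
- bot.capture(name): name is "side" or "top" or "wrist"; returns a dict with "frame" (384x512x3 uint8, red, green, blue), "z_map" (384x512 float32, mm along the optical axis (not along the pixel's ray), 0 where there is no reading), "fx", "fy", "cx", "cy" (pixels), "k1" (the pictures are not rectified: a ray, as slopes to the right and down, at radius r is drawn at 1 + k1 r^2 times it, then the intrinsics apply), "R" (3x3) and "t" (3): a world point X has camera coordinates R X + t; the wrist camera has in their place "mount" (4x4, takes a point from camera to tool coordinates, whose origin is the TCP and whose axes are the flange's). Camera axes: x right, y down, z forward; pixel columns grow to the right and rows downward; lengths in mm; the calibration is good to about 2 mm. A picture is of the moment at which its call begins: read the wrist's pose just before it.
- bot.close_job(): hands the job in, once; it reports no verdict.
The state is a dict: "clock": time; "q": joint angles; "joint_velocities": joint speeds; "tau": joint torques, N m; "tcp_pos": TCP position; "tool_rot": TCP orientation; "wrist_force": force on the tool from outside, world axes, zero at the start; "ft_torque": the same for the moment, N m; "opening": opening from 0.0 (shut) to 1.0 (fully open).
Only numpy, scipy, OpenCV 4.12 (cv2) and the standard library are available. Lean on these libraries where they do the work, as an engineer would, in place of code of your own. Each camera call takes 0.05 s, during which the arm holds its last target.

## Task

Take the wooden wedge from the bench and push it, thin end first and lying flat on the bench, under the foot of the rocking board's low corner until the bubble of the level on the board sits centred between its two lines. Ease it in gently without jamming it or raising the corner past level, do not touch or lift the board by hand, leave the wedge under the foot and do not knock over the glue bottle or the cup.

Things in the scene. Friction and masses are not known exactly. Their poses are not given: they have to be found in the camera images.
- wedge_mid (a point): The wedge: pale wood, 140 mm long, 36 wide, about 60 g, flat below, its top sloping evenly from 2 mm at the thin end to 24 mm at the thick end. It lies flat on the bench to the left or right; a parallel packer (90x55x18) and a thin strip (150x20x6) of the same wood lie about too, places swapped at random. Point: mid length and width, 6.5 mm above the underside. x points to the thin end, z up.
- corner (a point): Point on the top face of the board's low corner, right above the foot; 42 mm above the bench when level, 35 at the start. x runs from the low corner along the diagonal towards the high corner (and tilts with the board), z up. The corner's tip is 23 mm nearer the robot; the edges spread from it at 45 degrees to each side. A nut of 18 mm diameter and the foot's rod stand about 10 mm above this face.
- spot (a point): Fixed point on the bench straight below the foot; x level, the way the wedge goes in, z up. The foot is a steel ball end, 18 mm in diameter. How far it is screwed out differs and is not given: at the start 2.5 to 8.5 mm of air is below it (2 mm of thin end fits), when level 9.5 to 15.5 mm, so the thin end must end some 45 to 90 mm beyond this point: first no load, then the wedge lifts the corner.
- board: Plywood square, 230 mm a side, 16 thick, one corner to the robot, rocking about its cross diagonal. Origin mid pivot line, 34 mm above the bench, 140 beyond the spot; x to the high corner. Glue-up, clamp and level on it are fixed, up to 70 mm above the bench from 30 mm beyond the foot on. At rest it lies on two pegs (52 mm either side of the wedge's line, 50 beyond the foot), corner 7 mm low (0.05 rad).
- vial (a point): Middle of the green glass vial, 64 mm long, of the dark steel spirit level that lies on the board along x. Two black rings round the vial, 22 mm apart, are its lines. As the board's load of some 4.5 to 6.5 N comes on the foot, the wedge takes a push of roughly 5 to 14 N.
- bubble_mid (a point): Middle of the level's pale bubble (14 mm long) in the vial. What counts is its offset from the vial's middle along x: 0 is centred between the lines, about +18 mm at the start (towards the high corner), falling as the low corner rises: 0.36 m per rad of tilt, 2.6 mm per mm of lift at the foot, 0.4 mm per mm of wedge travel; it follows within half a second. Negative: the corner is past level.
- glue: Glue bottle, plain white plastic, 60 mm diameter, 190 mm high, origin at the centre of its underside; leave it standing.
- cup: Paper cup, 68 mm diameter, 75 mm high, origin at the centre of its underside; leave it standing.
Things that resemble listed ones, but are neither listed nor needed, are in the scene too. Leave any red look-alike of the part that bears wedge_mid alone.

How it is judged:
By the outcome, as a careful person would: the job done as asked, in the order asked, and still so for the second after the job is handed in, with the robot touching nothing.
It also fails if it takes over 58 s, if anything falls off the work surface, if the arm or the gripper's body presses on something with over 40 N, if the wrist force passes 120 N, or if a joint passes its speed limit or range.

## Working session

There is one attempt and no reset: what is moved stays moved. The work goes in short steps, Python scripts to look and compute and a tool call to move; the robot and the scene stay as the last step left them, time stands still between calls to the robot, and variables do not carry over. Pictures are saved under pics/ and viewed, and the job is handed in when it is done.

Besides the shell and the picture viewer there is one more tool, called after "Emit:" as a command line: name --argument value ..., lists and objects as JSON in quotes. servo_tool: Moves the arm, as the interface text tells. Its arguments: {"type":"object","properties":{"deltas":{"type":"array","items":{"type":"array","items":{"type":"array","items":{"type":"number"}}}},"fingers":{"type":"number"}},"required":["deltas"]}

```bash
ls; mkdir -p pics; cat > h.py <<'E'
import numpy as np, cv2, pickle, sys
def save(c,n): pickle.dump(c,open(n+'.pkl','wb')); cv2.imwrite('pics/'+n+'.png',c['frame'][:,:,::-1])
def load(n): return pickle.load(open(n+'.pkl','rb'))
def ray(c,u,v):
    K=np.array([[c['fx'],0,c['cx']],[0,c['fy'],c['cy']],[0,0,1.]])
    p=cv2.undistortPoints(np.array([[[u,v]]],float),K,np.array([c['k1'],0,0,0,0.]))[0,0]
    return np.array([p[0],p[1],1.])
def onz(c,u,v,z):
    d=c['R'].T@ray(c,u,v); o=-c['R'].T@c['t']
    return o+d*(z-o[2])/d[2]
def dep(c,u,v):
    z=c['z_map'][int(round(v)),int(round(u))]
    return c['R'].T@(ray(c,u,v)*z-c['t'])
def proj(c,X):
    p=c['R']@np.array(X,float)+c['t']; a,b=p[0]/p[2],p[1]/p[2]; s=1+c['k1']*(a*a+b*b)
    return c['fx']*a*s+c['cx'], c['fy']*b*s+c['cy']
def cloud(c):
    h,w=c['z_map'].shape
    K=np.array([[c['fx'],0,c['cx']],[0,c['fy'],c['cy']],[0,0,1.]])
    uv=np.stack(np.meshgrid(np.arange(w),np.arange(h)),-1).reshape(-1,1,2).astype(float)
    p=cv2.undistortPoints(uv,K,np.array([c['k1'],0,0,0,0.]))[:,0]
    z=c['z_map'].reshape(-1,1)
    X=(np.hstack([p,np.ones((len(p),1))])*z-c['t'])@c['R']
    X[z[:,0]==0]=np.nan
    return X.reshape(h,w,3)
E
python3 - <<'E'
from plant import bot
from h import *
print(bot.state())
for n in('side','top'):
    c=bot.capture(n); save(c,n+'0'); print(n,{k:v for k,v in c.items() if k not in('frame','z_map')})
    print(-np.array(c['R']).T@c['t'])
E
```

```text
pics
{'clock': 0.0, 'q': array([69.35195384, 19.0728913 , -3.70546009, 83.70761092,  1.23740814,
       77.34431508, -5.0702381 ]), 'joint_velocities': array([0.06364227, 0.03370459, 0.00050894, 0.00820699, 0.05241919,
       0.02378647, 0.04497474]), 'tau': array([ 3.63790389e-05, -6.25439286e+01,  4.92898200e-02, -3.91611743e+01,
        1.62719580e-02,  9.82516387e-03,  2.12750820e-05]), 'tcp_pos': array([ 206.97764078, -589.34466783,  249.49248227]), 'tool_rot': array([-1.79915127e+02,  4.37246836e-03,  1.93533142e+01]), 'wrist_force': array([0.66447563, 0.5352167 , 0.17624287]), 'ft_torque': array([0.03671379, 0.00678444, 0.00491955]), 'opening': 1.003451413750668}
side {'fx': 372.5769703855748, 'fy': 372.5769703855748, 'cx': 249.50746189733934, 'cy': 196.6603821494253, 'k1': -0.030289359160596562, 'R': array([[-0.88880606, -0.45790303,  0.01867073],
       [-0.28449143,  0.51935131, -0.80581564],
       [ 0.35928876, -0.72152549, -0.59187207]]), 't': array([ 537.70800672,  214.60461196, 1066.39481599])}
[155.8276426  904.19398564 794.06166365]
top {'fx': 474.5854601809418, 'fy': 474.5854601809418, 'cx': 257.85341375695094, 'cy': 194.12112170230668, 'k1': -0.13282840323170025, 'R': array([[ 0.00555943, -0.99995853,  0.00721382],
       [-0.99285327, -0.00637964, -0.11917082],
       [ 0.1192119 , -0.00649974, -0.99284756]]), 't': array([  35.87731428,  584.31324944, 1448.87314704])}
[ 407.21494539   49.02083166 1507.8844444 ]
```

View pics/side0.png

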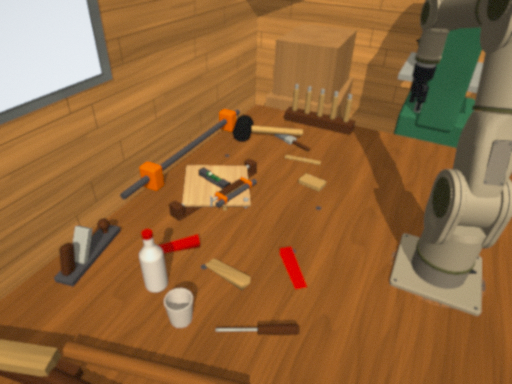

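View pics/top0.png

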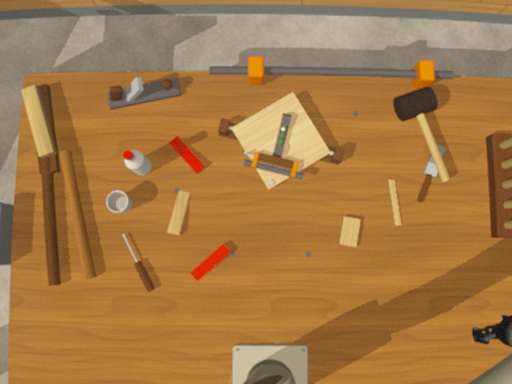

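The side view shows the board at (217,187), the pale wedge at (228,273), the glue at (152,265) and the cup at (179,307). The top view shows the wedge at (179,212), the board's low corner at (270,187), the vial at (283,133), and the red decoys at (187,154) and (211,262). I'll zoom in and measure.

```bash
python3 - <<'E'
from h import *
t=load('top0'); s=load('side0')
a=cv2.resize(t['frame'][80:250,100:350,::-1],None,fx=3.2,fy=3.2,interpolation=cv2.INTER_CUBIC); cv2.imwrite('pics/a.png',a)
b=cv2.resize(s['frame'][150:340,130:330,::-1],None,fx=3,fy=3,interpolation=cv2.INTER_CUBIC); cv2.imwrite('pics/b.png',b)
X=cloud(t)
hsv=cv2.cvtColor(t['frame'],cv2.COLOR_RGB2HSV)
print('wedge hsv',hsv[212,179],'bench',hsv[240,179],'board',hsv[130,262],'packer',hsv[231,350])
print('bench z',[X[r,c,2].round(1) for r,c in((240,179),(200,210),(250,300))])
for r in range(190,238,4):
    print(r,[(c,X[r,c].round(0).tolist()) for c in range(168,192,4)])
E
```

```text
wedge hsv [ 21 125 206] bench [ 16 173 170] board [ 21  96 229] packer [ 21 125 219]
bench z [np.float64(-4.7), np.float64(4.1), np.float64(3.5)]
190 [(168, [600.0, 329.0, -3.0]), (172, [600.0, 315.0, -1.0]), (176, [600.0, 302.0, -2.0]), (180, [601.0, 290.0, -6.0]), (184, [600.0, 276.0, 0.0]), (188, [600.0, 263.0, 3.0])]
194 [(168, [586.0, 327.0, 3.0]), (172, [587.0, 314.0, 2.0]), (176, [587.0, 302.0, -1.0]), (180, [587.0, 288.0, 4.0]), (184, [587.0, 276.0, -2.0]), (188, [586.0, 262.0, 10.0])]
198 [(168, [574.0, 328.0, -1.0]), (172, [574.0, 315.0, -2.0]), (176, [574.0, 301.0, 2.0]), (180, [573.0, 287.0, 9.0]), (184, [573.0, 274.0, 8.0]), (188, [573.0, 261.0, 10.0])]
202 [(168, [560.0, 326.0, 5.0]), (172, [561.0, 313.0, 3.0]), (176, [560.0, 300.0, 9.0]), (180, [561.0, 287.0, 5.0]), (184, [560.0, 274.0, 9.0]), (188, [561.0, 262.0, 6.0])]
206 [(168, [548.0, 326.0, 1.0]), (172, [548.0, 314.0, 1.0]), (176, [547.0, 298.0, 18.0]), (180, [548.0, 287.0, 8.0]), (184, [547.0, 273.0, 13.0]), (188, [549.0, 263.0, -3.0])]
210 [(168, [535.0, 326.0, -0.0]), (172, [535.0, 313.0, 2.0]), (176, [534.0, 
[... 461 characters left out ...]
168, [497.0, 325.0, 2.0]), (172, [496.0, 309.0, 18.0]), (176, [496.0, 296.0, 21.0]), (180, [496.0, 284.0, 17.0]), (184, [497.0, 274.0, 2.0]), (188, [497.0, 261.0, -0.0])]
226 [(168, [484.0, 326.0, -4.0]), (172, [483.0, 308.0, 23.0]), (176, [483.0, 297.0, 17.0]), (180, [483.0, 283.0, 22.0]), (184, [484.0, 273.0, 2.0]), (188, [484.0, 260.0, 6.0])]
230 [(168, [470.0, 319.0, 30.0]), (172, [471.0, 308.0, 20.0]), (176, [471.0, 295.0, 24.0]), (180, [471.0, 285.0, 6.0]), (184, [472.0, 274.0, -6.0]), (188, [472.0, 261.0, -3.0])]
234 [(168, [459.0, 325.0, -2.0]), (172, [459.0, 311.0, 4.0]), (176, [459.0, 299.0, 1.0]), (180, [459.0, 285.0, 3.0]), (184, [459.0, 274.0, -4.0]), (188, [459.0, 260.0, 2.0])]
```

View pics/a.png

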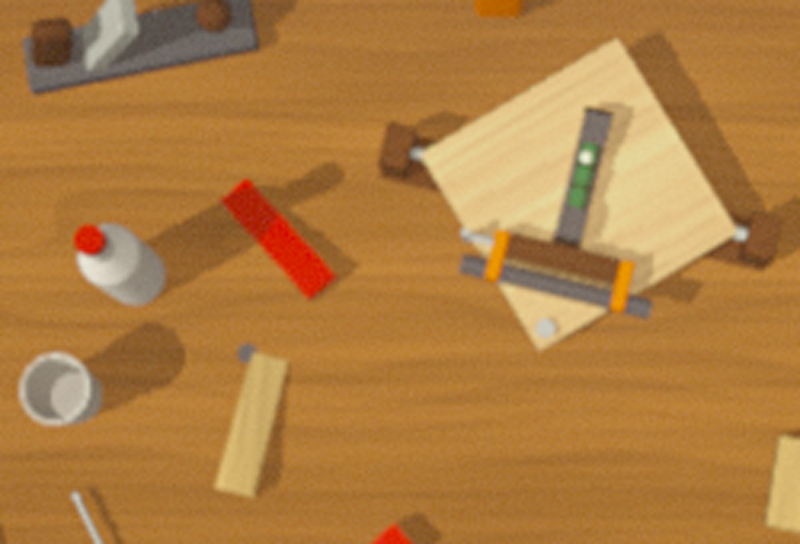

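View pics/b.png

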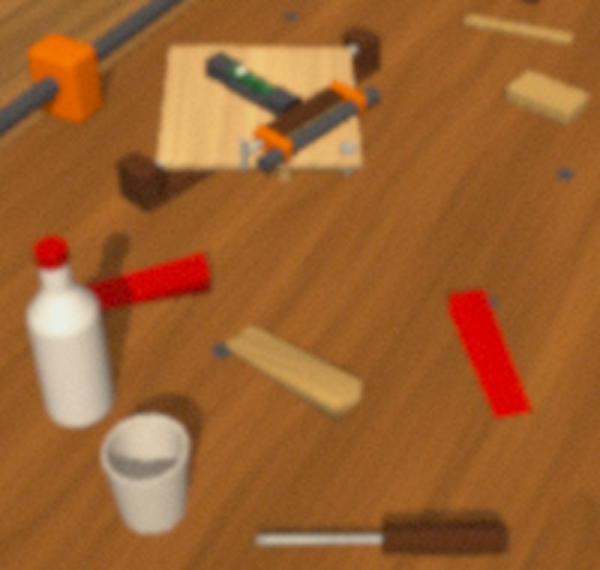

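The thin end points away from the robot, already roughly along the insertion direction. Next I'll measure the wedge, the foot and nut, and the board axis, and check the wrist camera.

```bash
python3 - <<'E'
from plant import bot
from h import *
t=load('top0'); s=load('side0')
c=bot.capture('wrist'); save(c,'wr0'); print({k:v for k,v in c.items() if k not in('frame','z_map')})
def blob(c,roi,lo,hi):
    hsv=cv2.cvtColor(c['frame'],cv2.COLOR_RGB2HSV); m=cv2.inRange(hsv,lo,hi)
    z=np.zeros_like(m); x0,y0,x1,y1=roi; z[y0:y1,x0:x1]=m[y0:y1,x0:x1]
    cs,_=cv2.findContours(z,cv2.RETR_EXTERNAL,cv2.CHAIN_APPROX_NONE)
    return z,max(cs,key=cv2.contourArea)
m,k=blob(t,(160,180,200,245),(17,70,170),(26,150,255)); r=cv2.minAreaRect(k); print('wedge px',cv2.contourArea(k),r); 
for p in cv2.boxPoints(r): print(p.round(1),onz(t,*p,2).round(1),onz(t,*p,24).round(1))
m,k=blob(t,(215,80,350,195),(17,40,170),(26,140,255)); h=cv2.convexHull(k); q=cv2.approxPolyDP(h,5,True)[:,0]
print('board poly',q.tolist())
for p in q: print(p,onz(t,*p,38).round(1))
# nut
p=(100+546/3.2,80+327/3.2); print('nut',p,onz(t,*p,44).round(1), onz(t,*p,36).round(1))
p=(130+346/3,150+148/3); print('nut side',p,onz(s,*p,43).round(1)); 
p=(130+284/3,150+175/3); print('peg?',p,onz(s,*p,10))
p=(130+346/3,150+171/3); print('foot side',p,onz(s,*p,10))
for n,p in (('glue',(148/1,165)),('cup',(118,203))): print(n,onz(t,*p,5).round(0), dep(t,*p))
for n,p in (('gluebase',(155,287)),('cupbase',(180,322)),('redfar',(180,243))): print(n,onz(s,*p,0).round(0))
E
```

```text
{'fx': 335.81383423385205, 'fy': 335.81383423385205, 'cx': 255.9658642938324, 'cy': 184.1378617585489, 'k1': -0.055626369105368716, 'mount': array([[-1.61394972e-03, -9.64787455e-01, -2.63025783e-01,
         6.64020976e+01],
       [ 9.99998684e-01, -1.60084484e-03, -2.64128400e-04,
        -1.54687160e-01],
       [-1.66235700e-04, -2.63025863e-01,  9.64788769e-01,
        -1.23964181e+02],
       [ 0.00000000e+00,  0.00000000e+00,  0.00000000e+00,
         1.00000000e+00]])}
wedge px 489.0 ((178.12477111816406, 212.27169799804688), (12.663166046142578, 44.72075271606445), 14.620875358581543)
[166.4 232.3] [463.9 329.4   2. ] [463.  325.3  24. ]
[177.6 189. ] [602.8 296.6   2. ] [599.9 293.   24. ]
[189.9 192.2] [592.7 256.9   2. ] [590.  253.8  24. ]
[178.6 235.5] [454.1 290.    2. ] [453.4 286.4  24. ]
board poly [[231, 128], [293, 92], [330, 151], [297, 171], [244, 152]]
[231 128] [795. 126.  38.]
[293  92] [916.3 -72.2  38. ]
[330 151] [ 722.9 -188.6   38. ]
[297 171] [657.7 -83.3  38. ]
[244 152] [717.3  83.9  38. ]
nut (270.625, 182.1875) [ 6.207e+02 -2.000e-01  4.400e+01] [ 6.219e+02 -4.000e-01  3.600e+01]
nut side (245.33333333333331, 199.33333333333334) [617.1   8.9  43. ]
peg? (224.66666666666669, 208.33333333333334) [675.23618322  48.68450869  10.        ]
foot side (245.33333333333331, 207.0) [616.92985953   8.43015539  10.        ]
glue [680. 395.   5.] [672.31706156 384.86533119  48.43103514]
cup [556. 488.   5.] [556.36993426 489.42004944   1.69143506]
gluebase [673. 425.   0.]
cupbase [549. 483.   0.]
redfar [715. 252.   0.]
```

View pics/wr0.png

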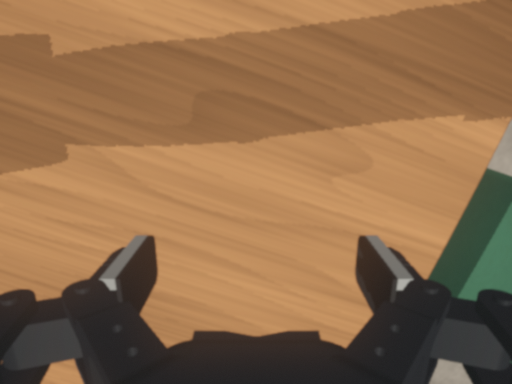

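The wrist view shows only bench and the open fingers; its camera sits on the tool's +x side. The wedge runs from its thick end at (459,308) to its thin end at (599,279), yaw about -11.7°. The spot is near (621,0), insertion yaw about -13.5°, and the nut position agrees with the board geometry. I'll move via a waypoint and turn the tool so the camera is on the robot side.

```bash
cat > mv.py <<'E'
import numpy as np
from scipy.spatial.transform import Rotation as Ro
def delta(st,pos,rpy):
    R=Ro.from_euler('xyz',st['tool_rot'],degrees=True); T=Ro.from_euler('xyz',rpy,degrees=True)
    d=R.inv().apply(np.array(pos)-st['tcp_pos'])/10; w=(R.inv()*T).as_rotvec(degrees=True)
    return d.round(2).tolist()+w.round(2).tolist()
E
python3 - <<'E'
from plant import bot
from mv import *
print(delta(bot.state(),[500,-100,230],[180,0,95]))
E
```

```text
[43.86, -36.47, 2.01, -0.05, -0.04, -75.64]
```

Emit:
servo_tool --deltas '[[[43.9, -36.5, 2, 0, 0, -75.6], [43.9, -36.5, 2, 0, 0, -75.6], [43.9, -36.5, 2, 0, 0, -75.6], [43.9, -36.5, 2, 0, 0, -75.6], [43.9, -36.5, 2, 0, 0, -75.6], [43.9, -36.5, 2, 0, 0, -75.6], [43.9, -36.5, 2, 0, 0, -75.6], [43.9, -36.5, 2, 0, 0, -75.6], [43.9, -36.5, 2, 0, 0, -75.6], [43.9, -36.5, 2, 0, 0, -75.6], [43.9, -36.5, 2, 0, 0, -75.6], [43.9, -36.5, 2, 0, 0, -75.6]]]' --fingers 1

```text
clock: 1.35
tcp_pos: [501.9, -94.8, 230.3]
tool_rot: [179.9, -0.1, 95.3]
wrist_force: [0.4, -0.3, -0.1]
opening: 0.997
```

```bash
python3 - <<'E'
from plant import bot
from mv import *
s=bot.state(); print(s['q'],s['tcp_pos'],s['tool_rot'],s['clock'])
# hover over the wedge, camera on robot side
print(delta(s,[520,296,200],[180,0,168.3]))
E
```

```text
[ 38.69173543   8.05775219 -35.62870563 100.8286179    4.82386309
  72.62394392   7.15458122] [501.85406499 -94.84933087 230.34663714] [ 1.79947180e+02 -7.33293324e-02  9.52632169e+01] 1.35
[38.75, 5.39, 3.09, 0.09, -0.03, -73.04]
```

Emit:
servo_tool --deltas '[[[38.7, 5.4, 3.1, 0, 0, -73], [38.7, 5.4, 3.1, 0, 0, -73], [38.7, 5.4, 3.1, 0, 0, -73], [38.7, 5.4, 3.1, 0, 0, -73], [38.7, 5.4, 3.1, 0, 0, -73], [38.7, 5.4, 3.1, 0, 0, -73], [38.7, 5.4, 3.1, 0, 0, -73], [38.7, 5.4, 3.1, 0, 0, -73], [38.7, 5.4, 3.1, 0, 0, -73], [38.7, 5.4, 3.1, 0, 0, -73], [38.7, 5.4, 3.1, 0, 0, -73], [38.7, 5.4, 3.1, 0, 0, -73]]]'

```text
clock: 2.55
tcp_pos: [521.3, 289.0, 199.3]
tool_rot: [-180.0, 0.0, 167.7]
wrist_force: [-0.9, 0.3, -0.4]
opening: 0.998
```

```bash
cat >> h.py <<'E'
def wcap(bot,n):
    from scipy.spatial.transform import Rotation as Ro
    st=bot.state(); c=bot.capture('wrist')
    T=np.eye(4); T[:3,:3]=Ro.from_euler('xyz',st['tool_rot'],degrees=True).as_matrix(); T[:3,3]=st['tcp_pos']
    M=T@c['mount']; c['R']=M[:3,:3].T; c['t']=-M[:3,:3].T@M[:3,3]; save(c,n); return c
E
python3 - <<'E'
from plant import bot
from h import *
s=bot.state(); print(s['q'].round(1),s['tcp_pos'],s['tool_rot'],s['clock'])
c=wcap(bot,'wr1')
E
```

```text
[  8.3  26.5 -54.2  90.   22.   74.9  28.9] [521.29494973 288.99992056 199.3068265 ] [-1.79956701e+02  3.15848685e-02  1.67726286e+02] 2.55
```

View pics/wr1.png

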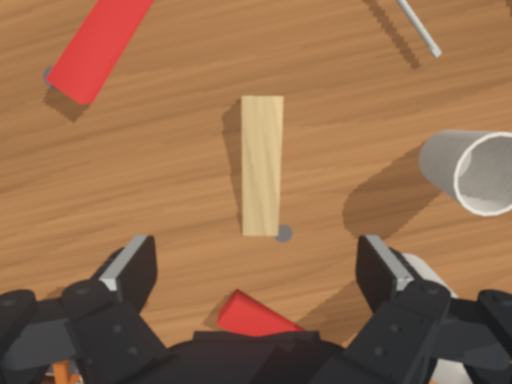

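The wrist view shows the wedge at columns 241–283 and rows 96–236. The wide top edge (thick end) is nearest the robot. The red decoy lies beyond it at (255,310) and the cup is at (480,170). Measuring precisely.

```bash
python3 - <<'E'
from h import *
c=load('wr1')
hsv=cv2.cvtColor(c['frame'],cv2.COLOR_RGB2HSV); print(hsv[150,262],hsv[150,300],hsv[150,233])
m=cv2.inRange(hsv,(18,60,150),(28,140,255)); z=np.zeros_like(m); z[85:245,230:295]=m[85:245,230:295]
z=cv2.morphologyEx(z,cv2.MORPH_CLOSE,np.ones((5,5)))
k=max(cv2.findContours(z,0,1)[0],key=cv2.contourArea); print(cv2.boundingRect(k))
for r in (100,130,160,190,220,230):
    x=np.where(z[r])[0]; print(r,x.min(),x.max())
# thick end corners z=24, thin z=2
x1=np.where(z[100])[0];x2=np.where(z[230])[0]; b=cv2.boundingRect(k)
for u in (x1.min()-.5,x1.max()+.5): print('thick',onz(c,u,b[1]-.5,24).round(1))
for u in (x2.min()-.5,x2.max()+.5): print('thin',onz(c,u,b[1]+b[3]-.5,2).round(1))
E
```

```text
[ 19  89 217] [ 15 130 182] [ 14 135 149]
(242, 95, 42, 141)
100 242 282
130 242 281
160 242 280
190 242 279
220 243 277
230 243 277
thick [454.9 290.6  24. ]
thick [462.5 325.2  24. ]
thin [593.  258.8   2. ]
thin [600.8 294.3   2. ]
```

```bash
python3 - <<'E'
from plant import bot
from mv import *
s=bot.state(); print(bot.tip_reach, s['tcp_pos'],s['clock'])
print(delta(s,[497.7,299.1,60],[180,0,167.2]));print(delta(s,[497.7,299.1,22],[180,0,167.2]))
E
```

```text
19.0 [521.31169816 289.08755633 199.43248679] 2.6
[2.53, 0.49, 13.94, -0.04, 0.05, 0.56]
[2.53, 0.49, 17.74, -0.04, 0.05, 0.56]
```

Emit:
servo_tool --deltas '[[[2.5, 0.5, 6, 0, 0, 0.6], [2.5, 0.5, 10, 0, 0, 0.6], [2.5, 0.5, 14, 0, 0, 0.6], [2.5, 0.5, 16, 0, 0, 0.6], [2.5, 0.5, 17, 0, 0, 0.6], [2.5, 0.5, 17.6, 0, 0, 0.6], [2.5, 0.5, 17.7, 0, 0, 0.6], [2.5, 0.5, 17.7, 0, 0, 0.6]]]' --fingers 1

```text
clock: 3.4
tcp_pos: [498.1, 300.8, 23.5]
tool_rot: [179.9, 0.1, 167.3]
wrist_force: [0.8, -0.6, 0.1]
opening: 0.999
```

Emit:
servo_tool --deltas '[[[0, 0, 0, 0, 0, 0], [0, 0, 0, 0, 0, 0], [0, 0, 0, 0, 0, 0], [0, 0, 0, 0, 0, 0], [0, 0, 0, 0, 0, 0], [0, 0, 0, 0, 0, 0], [0, 0, 0, 0, 0, 0], [0, 0, 0, 0, 0, 0]]]' --fingers 0.2

```text
clock: 4.2
tcp_pos: [497.7, 300.8, 22.9]
tool_rot: [180.0, 0.0, 167.4]
wrist_force: [-1.0, -1.4, 5.7]
opening: 0.4
```

```bash
python3 - <<'E'
from plant import bot
from h import *
s=bot.state(); print(s['q'].round(1),s['tcp_pos'],s['tool_rot'],s['clock'],s['opening'],s['wrist_force'])
c=wcap(bot,'wr2')
E
```

```text
[  2.4  36.1 -48.1 100.7  31.4  57.5  19.5] [497.71164825 300.78781478  22.89627258] [1.79969331e+02 4.70863516e-02 1.67351259e+02] 4.2 0.3997651839862212 [-0.96765032 -1.44842675  5.68608871]
```

View pics/wr2.png

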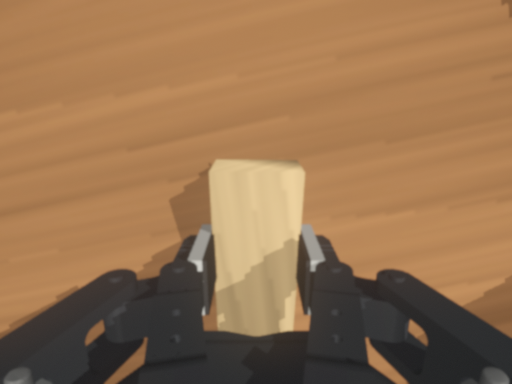

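The grip is good: the opening of 0.4 is about 34 mm, and the wedge is between the pads around (255,245). I'll lift and carry it to in front of the foot.

```bash
python3 - <<'E'
from plant import bot
from mv import *
s=bot.state()
print(delta(s,[494.7,30.4,80],[180,0,166.5]))
E
```

```text
[-5.63, -26.45, -5.72, 0.03, 0.05, 0.85]
```

Emit:
servo_tool --deltas '[[[0, 0, -2, 0, 0, 0], [0, 0, -5, 0, 0, 0], [-0.5, -2.5, -6, 0, 0, 0], [-1.2, -6, -6, 0, 0, 0.4], [-2.1, -10, -6, 0, 0, 0.8], [-3, -14, -6, 0, 0, 0.8], [-3.8, -18, -6, 0, 0, 0.8], [-4.6, -22, -6, 0, 0, 0.8], [-5.3, -25, -6, 0, 0, 0.8], [-5.6, -26.4, -6, 0, 0, 0.8], [-5.6, -26.4, -6, 0, 0, 0.8], [-5.6, -26.4, -6, 0, 0, 0.8]]]'

```text
clock: 5.45
tcp_pos: [494.1, 31.2, 82.3]
tool_rot: [180.0, -0.0, 166.6]
wrist_force: [-0.4, 0.4, -0.2]
opening: 0.405
```

```bash
python3 - <<'E'
from plant import bot
from h import *
from mv import *
s=bot.state(); print(s['q'].round(1),s['tcp_pos'],s['tool_rot'],s['clock'],s['opening'],s['wrist_force'])
c=wcap(bot,'wr3')
t=bot.capture('top'); save(t,'top1'); s1=bot.capture('side'); save(s1,'side1')
o=np.vstack([cv2.resize(c['frame'],(400,300)),cv2.resize(t['frame'][90:240,190:390],(400,300),interpolation=2)])
cv2.imwrite('pics/o1.png',np.hstack([o,cv2.resize(s1['frame'][140:290,150:350],(400,600)[::1] and (400,300),interpolation=2).repeat(2,0)])[:,:,::-1])
E
```

```text
[ 37.4  20.6 -52.3 111.4  19.3  57.2  52.7] [494.10505093  31.18968325  82.31946125] [ 1.79984350e+02 -1.05018774e-03  1.66553223e+02] 5.45 0.4047486962289421 [-0.42767644  0.39490262 -0.2364744 ]
```

View pics/o1.png

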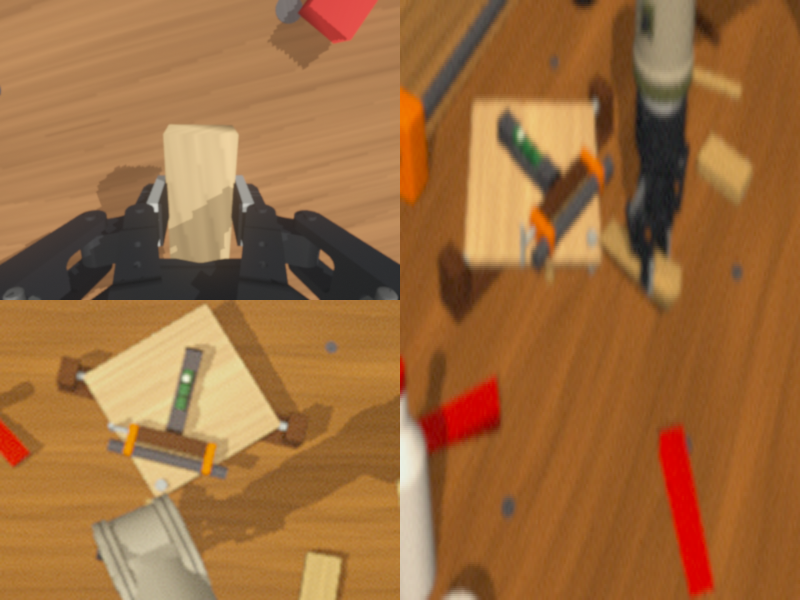

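The wedge is held, its thin end points at the low corner, and the vial is visible in both fixed views. I'll lower it to the bench.

Emit:
servo_tool --deltas '[[[0, 0, 3, 0, 0, 0], [0, 0, 5, 0, 0, 0], [0, 0, 5.6, 0, 0, 0], [0, 0, 5.8, 0, 0, 0], [0, 0, 5.9, 0, 0, 0], [0, 0, 5.9, 0, 0, 0]]]'

```text
clock: 6.2
tcp_pos: [494.8, 30.9, 24.1]
tool_rot: [180.0, 0.1, 166.6]
wrist_force: [-0.4, 0.7, -0.1]
opening: 0.405
```

```bash
python3 - <<'E'
from plant import bot
from h import *
s=bot.state(); print(s['tcp_pos'],s['tool_rot'],s['clock'],s['opening'],s['wrist_force'])
s1=bot.capture('side'); save(s1,'side2')
cv2.imwrite('pics/o2.png',cv2.resize(s1['frame'][160:250,200:320,::-1],(800,600),interpolation=2))
E
```

```text
[494.78498216  30.87100505  24.08793321] [1.79988125e+02 7.34075852e-02 1.66567834e+02] 6.2 0.4051623897238204 [-0.39248617  0.6606236  -0.1198598 ]
```

View pics/o2.png

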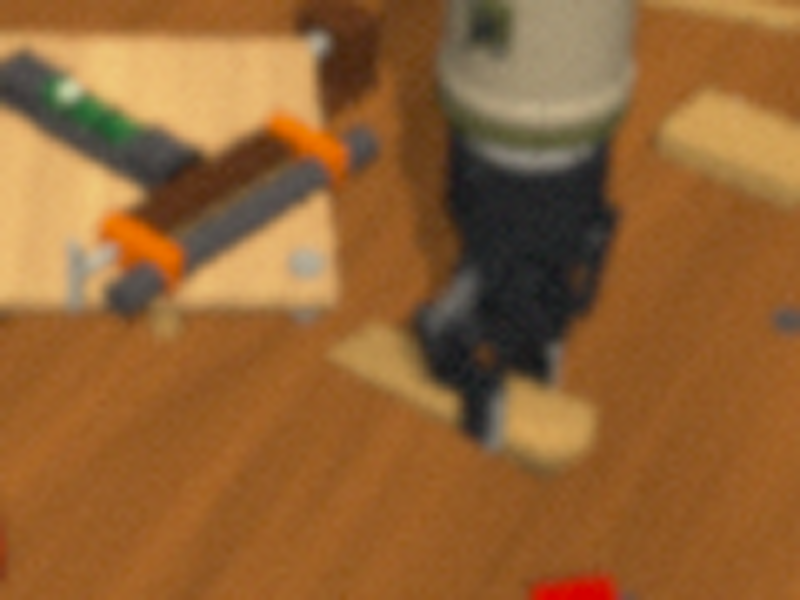

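The ball foot at zoomed (303,312) sits ahead of the thin end at (340,350), so they are aligned. I'll lower the last millimetre and slide the thin end to about 8 mm short of the spot.

Emit:
servo_tool --deltas '[[[0, 0, 0.05, 0, 0, 0], [-0.3, 0, 0.05, 0, 0, 0], [-0.7, 0, 0.05, 0, 0, 0], [-1.1, 0, 0.05, 0, 0, 0], [-1.5, 0, 0.05, 0, 0, 0], [-1.9, 0, 0.05, 0, 0, 0], [-2.2, 0, 0.05, 0, 0, 0], [-2.2, 0, 0.05, 0, 0, 0], [-2.2, 0, 0.05, 0, 0, 0]]]'

```text
clock: 7.15
tcp_pos: [516.0, 25.5, 22.9]
tool_rot: [180.0, 0.0, 166.5]
wrist_force: [1.0, -0.2, 0.6]
opening: 0.405
```

```bash
python3 - <<'E'
from plant import bot
from h import *
s=bot.state(); print(s['tcp_pos'],s['tool_rot'],s['clock'],s['opening'],s['wrist_force'])
E
```

```text
[515.98988457  25.48657876  22.91551447] [1.79988285e+02 4.41036778e-02 1.66548400e+02] 7.15 0.4051459984820699 [ 0.95002552 -0.22558742  0.5872408 ]
```

Emit:
servo_tool --deltas '[[[0, 0, 0, 0, 0, 0], [0, 0, 0, 0, 0, 0], [0, 0, 0, 0, 0, 0], [0, 0, 0, 0, 0, 0], [0, 0, -2, 0, 0, 0], [0, 0, -5, 0, 0, 0], [1, 0, -6, 0, 0, 0], [3, 0, -6, 0, 0, 0], [5, 0, -6, 0, 0, 0], [6.5, 0, -6, 0, 0, 0], [6.5, 0, -6, 0, 0, 0]]]' --fingers 0.85

```text
clock: 8.25
tcp_pos: [450.9, 40.8, 82.7]
tool_rot: [-179.9, -0.0, 166.6]
wrist_force: [-0.3, 0.9, 0.3]
opening: 0.851
```

```bash
python3 - <<'E'
from plant import bot
from h import *
s=bot.state(); print(s['q'].round(1),s['tcp_pos'],s['tool_rot'],s['clock'],s['opening'],s['wrist_force'])
c=wcap(bot,'wr4')
t=bot.capture('top'); save(t,'top2'); s1=bot.capture('side'); save(s1,'side3')
o=np.vstack([cv2.resize(c['frame'],(400,300)),cv2.resize(t['frame'][90:240,190:390],(400,300),interpolation=2)])
cv2.imwrite('pics/o3.png',np.hstack([o,cv2.resize(s1['frame'][150:270,200:280],(400,600),interpolation=2)])[:,:,::-1])
E
```

```text
[ 40.3  15.  -55.3 117.1  15.1  55.3  53.8] [450.90612265  40.76658919  82.68093259] [-1.79905479e+02 -1.78286185e-02  1.66613351e+02] 8.25 0.8513206589997022 [-0.28543423  0.89909386  0.28693984]
```

View pics/o3.png

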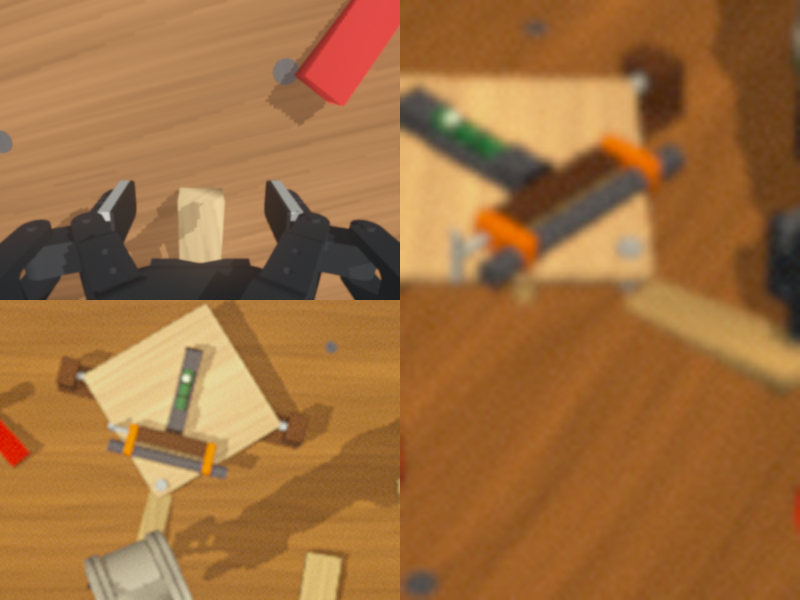

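The wedge lies flat with its thin end at the corner (top-view crop (160,495)), centred on the nut line. I'll check the thick-end position, then close the fingers and lower behind it.

```bash
python3 - <<'E'
from h import *
c=load('wr4'); f=c['frame']
hsv=cv2.cvtColor(f,cv2.COLOR_RGB2HSV); m=cv2.inRange(hsv,(18,50,140),(28,140,255)); m[:, :215]=0; m[:,300:]=0
ys=np.where(m[:,245:265].sum(1)>0)[0]; r0=[y for y in ys if y>200][0]; xs=np.where(m[r0+6])[0]; print(r0,xs.min(),xs.max())
print(onz(c,xs.min()-.5,r0,24),onz(c,xs.max()+.5,r0,24))
t=load('top2'); cv2.imwrite('pics/v.png',np.hstack([cv2.resize(t['frame'][105:165,262:302],(400,600),interpolation=2),cv2.resize(load('side3')['frame'][165:195,200:220],(400,600),interpolation=2)])[:,:,::-1])
E
```

```text
241 229 284
[464.5413675   20.54986791  24.        ] [472.26269407  52.83740409  24.        ]
```

View pics/v.png

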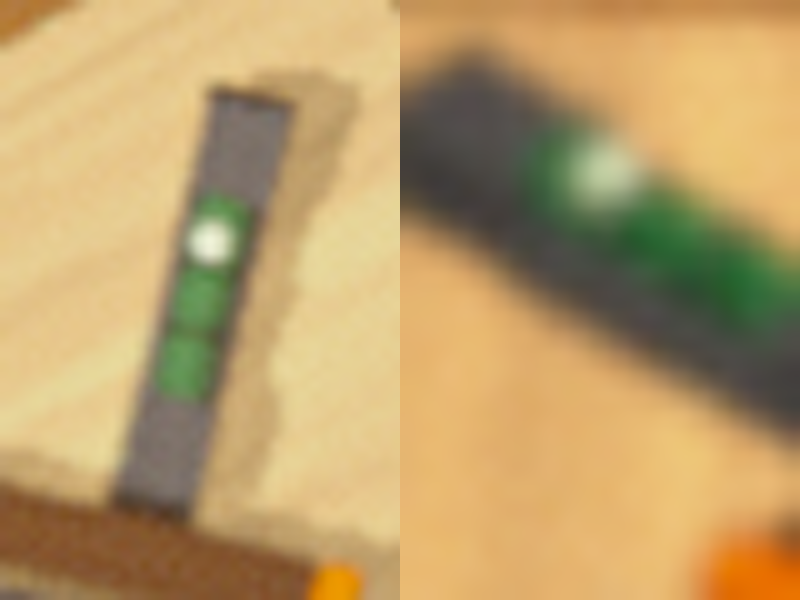

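Emit:
servo_tool --deltas '[[[0, 0, 0, 0, 0, 0], [0, 0, 0, 0, 0, 0], [0, 0, 0, 0, 0, 0], [0, 0, 0, 0, 0, 0], [0, 0, 0, 0, 0, 0], [0, 0, 3, 0, 0, 0], [0, 0, 5, 0, 0, 0], [0, 0, 5.8, 0, 0, 0], [0, 0, 5.8, 0, 0, 0], [0, 0, 5.8, 0, 0, 0]]]' --fingers 0

```text
clock: 9.4
tcp_pos: [452.8, 40.8, 25.5]
tool_rot: [180.0, 0.0, 166.6]
wrist_force: [0.3, 0.0, -0.3]
opening: -0.003
```

In the top view at 10×, the bubble at (210,240) is 58 px from the vial's middle at (205,298), or about +18 mm as expected. The fingers are about 15 mm behind the thick end. I'll start pushing gently.

Emit:
servo_tool --deltas '[[[-0.4, 0, 0, 0, 0, 0], [-0.8, 0, 0, 0, 0, 0], [-1.1, 0, 0, 0, 0, 0], [-1.3, 0, 0, 0, 0, 0], [-1.5, 0, 0, 0, 0, 0], [-1.7, 0, 0, 0, 0, 0], [-2, 0, 0, 0, 0, 0], [-2.3, 0, 0, 0, 0, 0], [-2.6, 0, 0, 0, 0, 0], [-2.9, 0, 0, 0, 0, 0], [-3.2, 0, 0, 0, 0, 0], [-3.5, 0, 0, 0, 0, 0]]]'

```text
clock: 10.6
tcp_pos: [483.4, 33.3, 24.1]
tool_rot: [-179.9, -0.4, 166.6]
wrist_force: [-21.3, 4.4, 18.3]
opening: -0.0
```

```bash
cat > look.py <<'E'
from plant import bot
from h import *
import sys
n=sys.argv[1]; s=bot.state(); print(s['q'].round(1),s['tcp_pos'].round(1),s['tool_rot'].round(1),s['clock'],s['wrist_force'].round(1))
t=bot.capture('top'); save(t,'T'+n); s1=bot.capture('side'); save(s1,'S'+n)
def meas(t):
    f=t['frame'].astype(float); sub=f[112:150,270:296]
    u=np.array([40,-209.])/np.hypot(40,209) # toward high corner, in px of top
    yy,xx=np.mgrid[112:150,270:296]
    hsv=cv2.cvtColor(t['frame'],cv2.COLOR_RGB2HSV)[112:150,270:296]
    g=(hsv[...,0]>45)&(hsv[...,0]<75)&(hsv[...,1]>60)
    br=np.clip(sub.min(2)-150,0,None); gx=np.where(g)
    # restrict bright to near the green
    k=cv2.dilate(g.astype(np.uint8),np.ones((3,3)))>0
    vx,vy=xx[g].mean(),yy[g].mean(); a=(xx-vx)*u[0]+(yy-vy)*u[1]; p=-(xx-vx)*u[1]+(yy-vy)*u[0]
    k=k&(abs(p)<2.5)&(abs(a)<11)
    both=k&(g|(br>0)); e0,e1=a[both].min(),a[both].max(); b=(a*br)[k].sum()/br[k].sum()
    return b*3.06-(e0+e1)/2*3.06, (e1-e0)*3.06, g.sum(), br[k].sum()
print('bubble mm, vial len',[round(float(v),2) for v in meas(t)])
o=np.hstack([cv2.resize(t['frame'][105:165,262:302],(400,600),interpolation=2),cv2.resize(s1['frame'][165:225,210:250],(400,600),interpolation=2)])
cv2.imwrite('pics/L'+n+'.png',o[:,:,::-1])
E
sed 's/^/ /;q' /dev/null; python3 look.py 1
```

```text
[ 34.3  25.2 -49.5 114.7  24.4  51.4  48.3] [483.4  33.3  24.1] [-179.9   -0.4  166.6] 10.6 [-21.3   4.4  18.3]
bubble mm, vial len [22.03, 58.83, 66.0, 30.0]
```

View pics/L1.png

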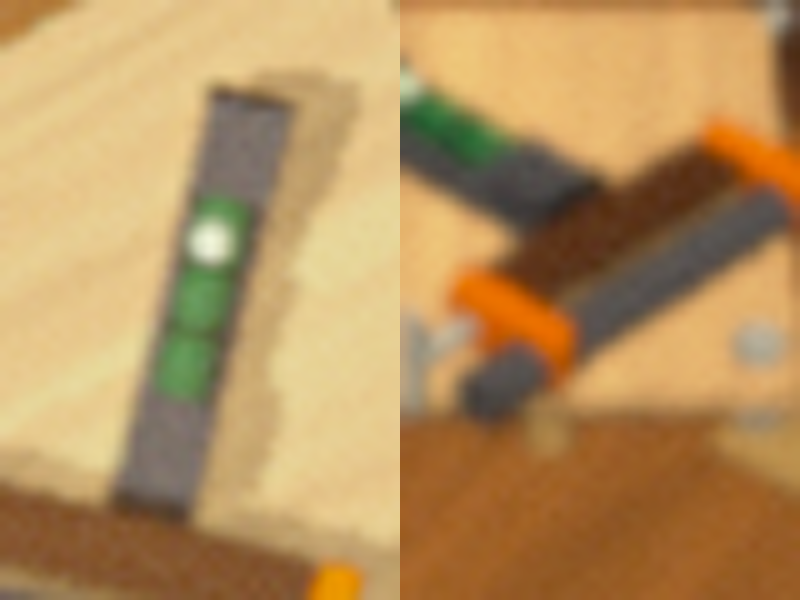

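```bash
python3 - <<'E'
from plant import bot
from h import *
c=wcap(bot,'wr5'); s=bot.state(); print(s['tcp_pos'],s['wrist_force'],s['ft_torque'])
t=bot.capture('top'); save(t,'top3'); s1=bot.capture('side'); save(s1,'side5')
o=np.vstack([cv2.resize(c['frame'],(400,300)),cv2.resize(t['frame'][90:240,190:390],(400,300),interpolation=2)])
cv2.imwrite('pics/o5.png',np.hstack([o,cv2.resize(s1['frame'][180:240,230:270],(400,600),interpolation=2)])[:,:,::-1])
cv2.imwrite('pics/o5s.png',cv2.resize(s1['frame'][180:240,230:310],(800,600),interpolation=2)[:,:,::-1])
E
```

```text
[484.16100145  33.15064243  24.0945177 ] [-10.23220278   3.15949189   5.17308375] [0.49675874 2.02213479 0.04331554]
```

View pics/o5.png

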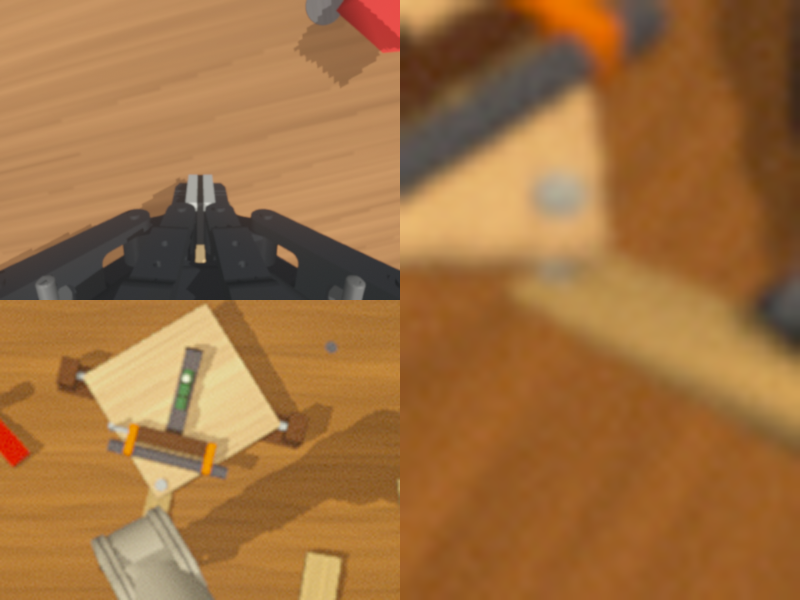

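View pics/o5s.png

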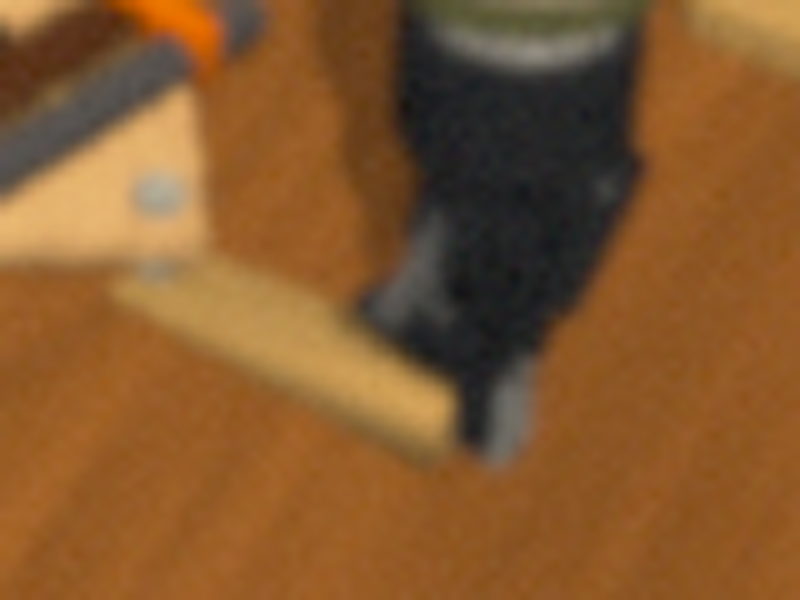

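The wedge is under the foot's edge (side zoom: foot at (155,270), thin end at (115,290)). After the transient the push settles at 10 N, but the 5 N upward pull suggests the push is too high and the thick end tends to rise. I'll back off slightly and lean the tool so the fingertips lead low, then resume.

Emit:
servo_tool --deltas '[[[0.5, 0, 0, 0, 0, 0], [1, 0, 0, 0, -4, 0], [1, 0, 0.15, 0, -10, 0], [1, 0, 0.2, 0, -10, 0], [0.7, 0, 0.2, 0, -10, 0], [0.5, 0, 0.2, 0, -10, 0], [0.3, 0, 0.2, 0, -10, 0], [0.1, 0, 0.2, 0, -10, 0], [-0.1, 0, 0.2, 0, -10, 0], [-0.2, 0, 0.2, 0, -10, 0], [-0.2, 0, 0.2, 0, -10, 0]]]'

```text
clock: 11.95
tcp_pos: [486.1, 32.6, 21.7]
tool_rot: [-179.9, 9.6, 166.6]
wrist_force: [-17.0, 4.3, 11.2]
opening: 0.0
```

```bash
python3 look.py 2
```

```text
[ 33.2  19.2 -48.8 121.9  29.7  40.2  41.5] [486.1  32.6  21.7] [-179.9    9.6  166.6] 11.95 [-17.    4.3  11.2]
bubble mm, vial len [20.97, 58.83, 60.0, 2.0]
```

View pics/L2.png

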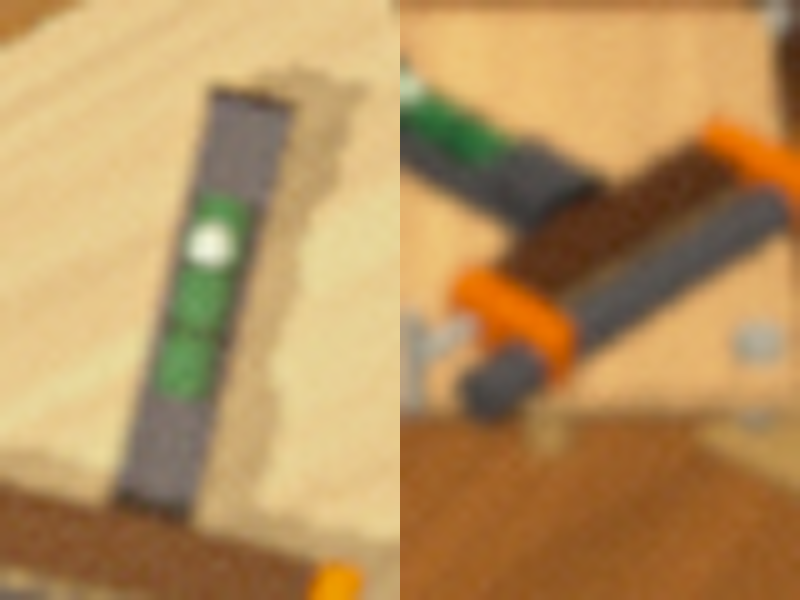

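```bash
cat > look2.py <<'E'
from plant import bot
from h import *
import sys
def bub(t):
    f=t['frame'].astype(float); yy,xx=np.mgrid[110:158,265:300]
    sub=f[110:158,265:300]
    u=np.array([40,-205.]); u/=np.hypot(*u)
    # vial ends from greenness profile along the axis
    c0=np.array([282.0,134.3])
    a=(xx-c0[0])*u[0]+(yy-c0[1])*u[1]; p=-(xx-c0[0])*u[1]+(yy-c0[1])*u[0]
    grid=np.arange(-14,14.01,.1)
    def prof(img): 
        acc=0
        for off in(-1,0,1):
            mx=(c0[0]+grid*u[0]-off*u[1]).astype(np.float32); my=(c0[1]+grid*u[1]+off*u[0]).astype(np.float32)
            acc=acc+cv2.remap(img.astype(np.float32),mx[None],my[None],cv2.INTER_CUBIC)[0]
        return acc/3
    g=prof(f[...,1]-(f[...,0]+f[...,2])/2); w=prof(f[...,0])  # greenness, red
    sel=abs(grid)<9.5
    ww=np.clip(w-110,0,None)*sel; b=(ww*grid).sum()/ww.sum()
    lev=0.5*np.percentile(g,90); on=np.where((g>lev))[0]; e0,e1=grid[on[0]],grid[on[-1]]
    return b,e0,e1,w
if __name__=='__main__':
    n=sys.argv[1]; s=bot.state(); print(s['tcp_pos'].round(1),s['tool_rot'].round(1),round(s['clock'],2),s['wrist_force'].round(1))
    t=bot.capture('top'); save(t,'T'+n); s1=bot.capture('side'); save(s1,'S'+n); print(bot.state()['wrist_force'].round(1))
    b,e0,e1,w=bub(t); print('bubble px %.2f ends %.2f %.2f -> mm %.1f'%(b,e0,e1,(b-(e0+e1)/2)*3.06))
    o=np.hstack([cv2.resize(t['frame'][105:165,262:302],(400,600),interpolation=2),cv2.resize(s1['frame'][180:240,230:270],(400,600),interpolation=2)])
    cv2.imwrite('pics/L'+n+'.png',o[:,:,::-1])
E
python3 - <<'E'
from h import *
from look2 import bub
for n in('top0','top1','top2','T1','top3','T2'): 
    b,e0,e1,w=bub(load(n)); print(n,b,e0,e1,(b-(e0+e1)/2)*3.06)
print(w[::10].round(0))
E
python3 look2.py 3
```

```text
top0 5.652607806432791 -10.100000000000014 10.099999999999916 17.29697988768449
top1 5.632556029349869 -10.100000000000014 10.099999999999916 17.23562144981075
top2 5.634110625457359 -10.100000000000014 10.199999999999914 17.087378513899672
T1 5.637334577120324 -10.100000000000014 10.099999999999916 17.25024380598834
top3 5.600444977363009 -10.000000000000014 10.199999999999914 16.83136163073096
T2 5.357005972823795 -10.000000000000014 10.199999999999914 16.086438276840966
[126. 127. 128. 123. 109. 101.  95.  99.  99.  98.  94.  97. 101. 102.
  98.  98.  97. 131. 196. 224. 218. 179. 119.  93. 106. 121. 127. 128.
 126.]
[486.1  32.6  21.7] [-179.9    9.6  166.6] 12.05 [-16.9   2.9  10.5]
[-17.3   3.9  10. ]
bubble px 5.25 ends -10.00 10.20 -> mm 15.8
```

View pics/L3.png

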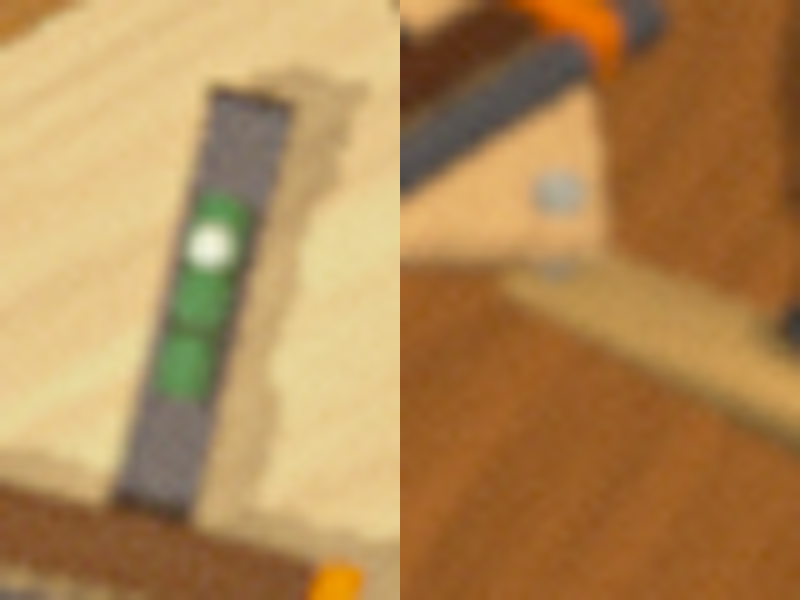

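The sub-pixel bubble reading works: 17.3 mm before contact and 15.8 mm now. The steady 10 N upward force looks like the closed fingertips rubbing the bench, so I'll raise 4 mm and re-check.

Emit:
servo_tool --deltas '[[[-0.07, 0, -0.39, 0, 0, 0], [-0.07, 0, -0.39, 0, 0, 0], [-0.07, 0, -0.39, 0, 0, 0], [-0.07, 0, -0.39, 0, 0, 0]]]'

```text
clock: 12.55
tcp_pos: [486.5, 32.1, 25.4]
tool_rot: [-179.9, 9.6, 166.5]
wrist_force: [-10.1, 1.0, -0.3]
opening: 0.0
```

```bash
python3 look2.py 4; python3 - <<'E'
from h import *
s=load('S4'); cv2.imwrite('pics/m4.png',cv2.resize(s['frame'][180:240,230:310],(800,600),interpolation=2)[:,:,::-1])
E
```

```text
[486.5  32.1  25.4] [-179.9    9.6  166.5] 12.55 [-10.1   1.   -0.3]
[-10.4   2.   -0.1]
bubble px 4.77 ends -9.90 10.20 -> mm 14.2
```

View pics/m4.png

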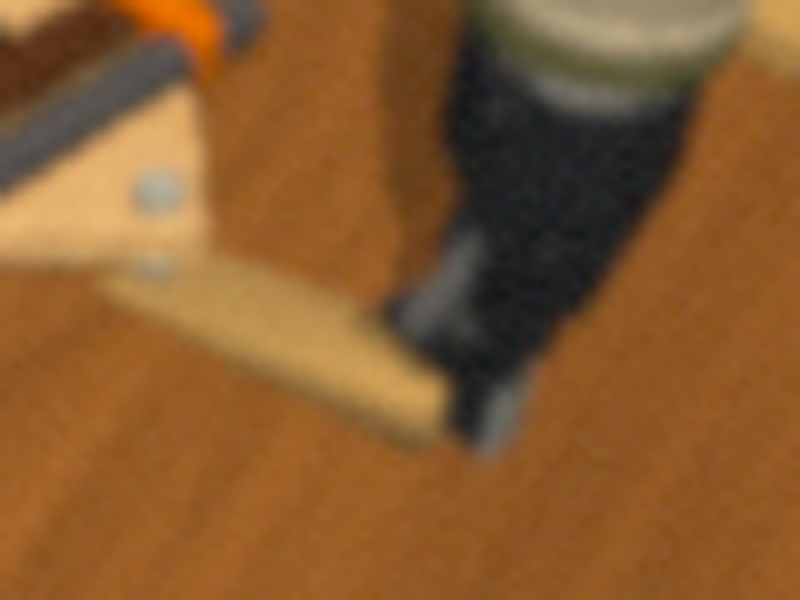

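The bench rub is gone: the push is 10 N with about 0 vertical force, and the bubble is at 14.2 mm. About 34 mm of travel is left, so I'll push 20 mm slowly.

Emit:
servo_tool --deltas '[[[-0.2, 0, 0.03, 0, 0, 0], [-0.4, 0, 0.07, 0, 0, 0], [-0.6, 0, 0.1, 0, 0, 0], [-0.8, 0, 0.14, 0, 0, 0], [-1, 0, 0.17, 0, 0, 0], [-1.2, 0, 0.21, 0, 0, 0], [-1.4, 0, 0.24, 0, 0, 0], [-1.6, 0, 0.28, 0, 0, 0], [-1.8, 0, 0.31, 0, 0, 0], [-2, 0, 0.35, 0, 0, 0], [-2, 0, 0.35, 0, 0, 0]]]'

```text
clock: 13.75
tcp_pos: [506.3, 27.2, 25.2]
tool_rot: [-180.0, 9.6, 166.5]
wrist_force: [-8.1, 1.7, -2.7]
opening: -0.002
```

```bash
python3 look2.py 5; python3 - <<'E'
from h import *
s=load('S5'); cv2.imwrite('pics/m5.png',cv2.resize(s['frame'][150:240,210:330],(800,600),interpolation=2)[:,:,::-1])
E
```

```text
[506.3  27.2  25.2] [-180.     9.6  166.5] 13.75 [-8.1  1.7 -2.7]
[-8.   1.2 -1.7]
bubble px 2.52 ends -9.70 10.30 -> mm 6.8
```

View pics/m5.png

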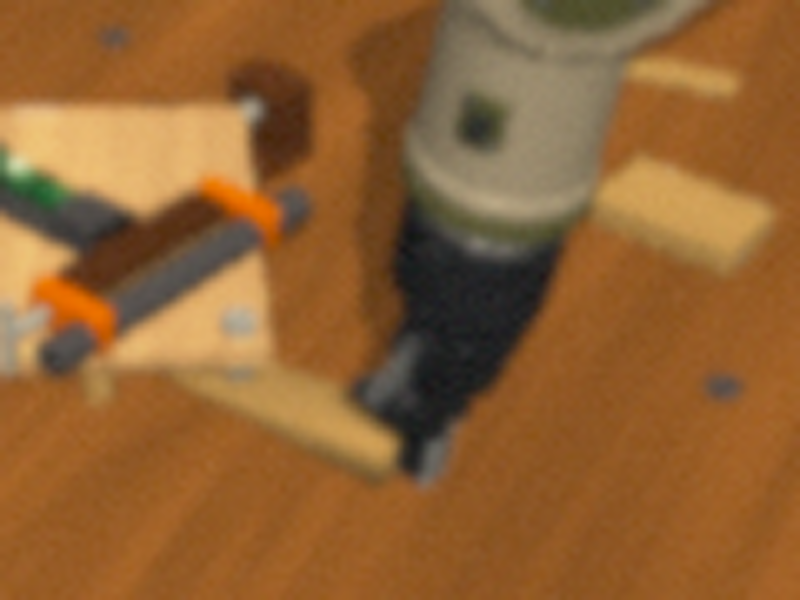

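The wedge is going in straight at 8 N with the bubble near +6.8 mm and still settling. Next I'll push 9 mm and let it settle.

Emit:
servo_tool --deltas '[[[-0.2, 0, 0.03, 0, 0, 0], [-0.4, 0, 0.07, 0, 0, 0], [-0.5, 0, 0.09, 0, 0, 0], [-0.6, 0, 0.1, 0, 0, 0], [-0.7, 0, 0.12, 0, 0, 0], [-0.8, 0, 0.14, 0, 0, 0], [-0.9, 0, 0.16, 0, 0, 0], [-0.9, 0, 0.16, 0, 0, 0], [-0.9, 0, 0.16, 0, 0, 0], [-0.9, 0, 0.16, 0, 0, 0], [-0.9, 0, 0.16, 0, 0, 0], [-0.9, 0, 0.16, 0, 0, 0]]]'

```text
clock: 15.05
tcp_pos: [514.9, 25.1, 25.0]
tool_rot: [-179.9, 9.6, 166.5]
wrist_force: [-9.4, 2.2, -3.2]
opening: 0.002
```

```bash
python3 look2.py 6
```

```text
[514.9  25.1  25. ] [-179.9    9.6  166.5] 15.05 [-9.4  2.2 -3.2]
[-9.4  1.8 -2.5]
bubble px 0.83 ends -9.40 10.40 -> mm 1.0
```

View pics/L6.png

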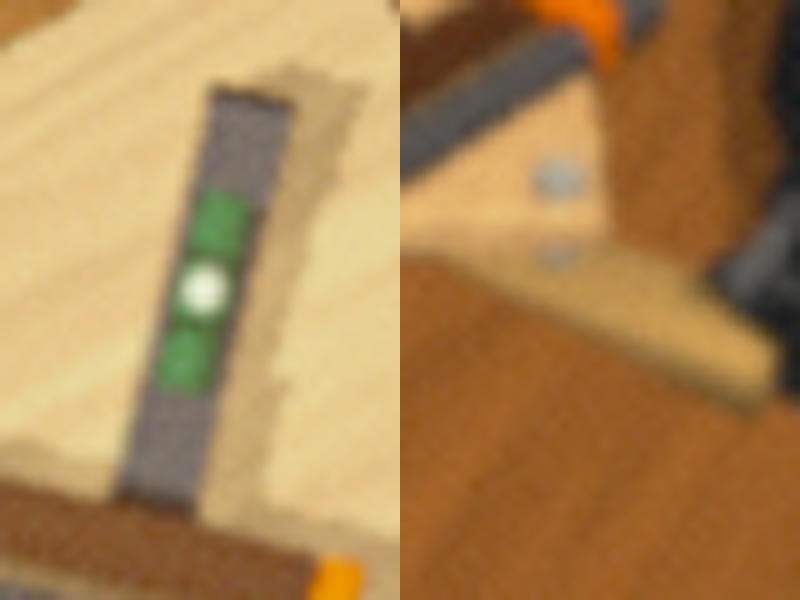

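Bubble is near +1 mm in the top view, with the two dark rings just visible at about (212,262) and (193,328). That's at the limit of this view's resolution. I'll retract and look at the vial closely with the wrist camera before the last millimetres.

```bash
python3 - <<'E'
from plant import bot
from h import *
from mv import *
t=load('T6'); V=onz(t,282.1,134.3,60); print('vial',V)
s=bot.state()
u=np.array([.972,-.233,0])
P=V-24*u; P[2]=185
print('back',delta(s,s['tcp_pos']-12*u,s['tool_rot']),'up',delta(s,s['tcp_pos']-12*u+[0,0,160],s['tool_rot']),'hover',P,delta(s,P,s['tool_rot']))
E
```

```text
vial [770.07473428 -35.27887127  60.        ]
back [1.18, -0.0, -0.2, 0.0, 0.0, 0.0] up [-1.48, -0.02, -15.98, 0.0, 0.0, 0.0] hover [746.74673428 -29.68687127 185.        ] [-26.16, 0.07, -11.81, 0.0, 0.0, 0.0]
```

Emit:
servo_tool --deltas '[[[0.4, 0, -0.07, 0, 0, 0], [1.2, 0, -0.2, 0, 0, 0], [0.7, 0, -3, 0, 0, 0], [-0.1, 0, -8, 0, 0, 0], [-0.8, 0, -12, 0, 0, 0], [-1.5, 0, -16, 0, 0, 0], [-6, 0, -15.5, 0, 0, 0], [-11, 0, -14.5, 0, 0, 0], [-16, 0, -13.6, 0, 0, 0], [-21, 0, -12.7, 0, 0, 0], [-26.1, 0.1, -11.8, 0, 0, 0], [-26.1, 0.1, -11.8, 0, 0, 0]]]'

```text
clock: 16.35
tcp_pos: [750.8, -31.7, 185.4]
tool_rot: [179.9, 9.9, 166.3]
wrist_force: [-1.2, 0.5, -0.9]
opening: -0.002
```

Emit:
servo_tool --deltas '[[[0, 0, 0, 0, 0, 0], [0, 0, 0, 0, 0, 0], [0, 0, 0, 0, 0, 0], [0, 0, 0, 0, 0, 0]]]' --fingers 1

```text
clock: 16.75
tcp_pos: [746.7, -28.7, 189.4]
tool_rot: [-180.0, 10.1, 166.6]
wrist_force: [-0.8, -0.4, -0.9]
opening: 0.68
```

```bash
python3 - <<'E'
from plant import bot
from h import *
s=bot.state(); print(s['q'].round(1),s['tcp_pos'],s['clock'],s['opening'])
c=wcap(bot,'wr7'); s1=bot.capture('side'); save(s1,'S7')
cv2.imwrite('pics/o7.png',cv2.resize(s1['frame'][150:240,200:320],(800,600),interpolation=2)[:,:,::-1])
E
```

```text
[ 28.   37.5 -47.4  75.1  32.9  70.4  56.5] [746.72608569 -28.71841456 189.39323659] 16.75 0.6796763203715492
```

View pics/wr7.png

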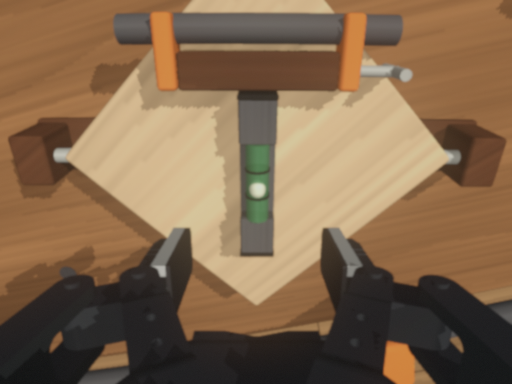

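View pics/o7.png

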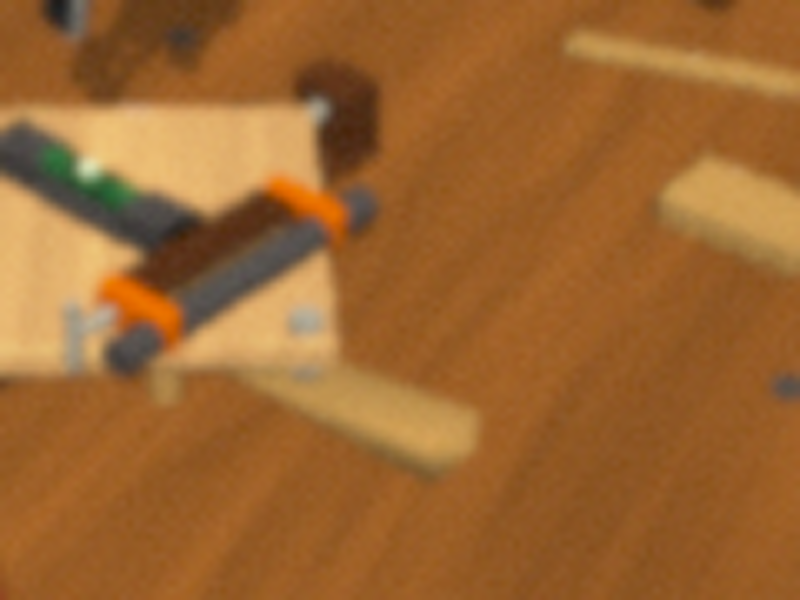

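The wedge stays put on release. The wrist view shows the vial from row 144 to 222 at column 258, with the bubble at row 190. Down in this image is towards the high corner, so the bubble is still slightly positive. I'll measure it against the rings.

```bash
python3 - <<'E'
from plant import bot
from h import *
from look2 import bub
c=load('wr7'); cv2.imwrite('pics/v7.png',cv2.resize(c['frame'][135:230,225:295],(560,760)[:1]+(600,),interpolation=2)[:,:,::-1])
f=c['frame'].astype(float)
for r in range(140,228): print(r,f[r,250:254].mean(0).round(0).astype(int),f[r,256:260].mean(0).round(0).astype(int))
t=bot.capture('top'); save(t,'T7'); b,e0,e1,w=bub(t); print('top',b,e0,e1,(b-(e0+e1)/2)*3.06)
E
```

```text
140 [104  99  94] [104  99  93]
141 [105 100  94] [104  98  92]
142 [104  99  92] [103  98  92]
143 [99 96 88] [98 96 88]
144 [90 98 80] [89 97 80]
145 [ 82 103  74] [ 83 106  76]
146 [ 81 110  75] [ 85 117  80]
147 [ 82 113  76] [ 88 126  85]
148 [ 82 114  78] [ 90 129  88]
149 [ 82 114  78] [ 90 129  88]
150 [ 82 114  78] [ 90 130  88]
151 [ 83 114  78] [ 90 129  88]
152 [ 82 114  78] [ 90 130  88]
153 [ 82 114  77] [ 90 130  88]
154 [ 83 114  78] [ 90 130  88]
155 [ 83 114  78] [ 91 130  88]
156 [ 83 115  78] [ 90 130  88]
157 [ 83 115  78] [ 91 130  88]
158 [ 83 114  78] [ 90 130  88]
159 [ 83 114  78] [ 91 130  89]
160 [ 84 115  78] [ 91 130  88]
161 [ 83 115  78] [ 91 130  88]
162 [ 83 114  77] [ 90 130  88]
163 [ 81 112  76] [ 89 128  86]
164 [ 80 110  74] [ 86 125  83]
165 [ 78 108  72] [ 86 124  82]
166 [ 78 107  71] [ 86 124  82]
167 [ 78 108  71] [ 86 124  82]
168 [ 78 108  70] [ 86 124  82]
169 [ 78 107  70] [ 86 124  82]
170 [ 77 103  68] [ 85 121  80]
171 [74 92 62] [ 82 112  76]
172 [70 77 55] [76 94 66]
173 [70 77 56] [73 82 60]
174 [76 94 65] [78 95 67]
175 [ 82 109 
[... 1031 characters left out ...]
 [ 85 116  78] [ 94 132  91]
209 [ 84 115  78] [ 94 132  91]
210 [ 84 114  78] [ 93 132  90]
211 [ 83 113  76] [ 92 130  88]
212 [ 82 112  76] [ 92 130  88]
213 [ 82 112  75] [ 92 130  87]
214 [ 82 112  75] [ 92 130  87]
215 [ 82 112  75] [ 92 130  88]
216 [ 82 112  75] [ 92 130  88]
217 [ 82 112  76] [ 92 130  88]
218 [ 83 113  76] [ 92 131  88]
219 [ 84 114  77] [ 93 132  90]
220 [ 86 114  79] [ 94 132  90]
221 [ 90 111  82] [ 95 130  90]
222 [ 96 106  87] [ 97 123  90]
223 [103 102  91] [102 112  92]
224 [106 102  94] [105 104  94]
225 [107 102  95] [107 102  95]
226 [108 102  96] [107 101  94]
227 [108 102  96] [107 102  94]
top 0.4383384685777813 -14.0 13.9999999999999 1.341315713848163
```

View pics/v7.png

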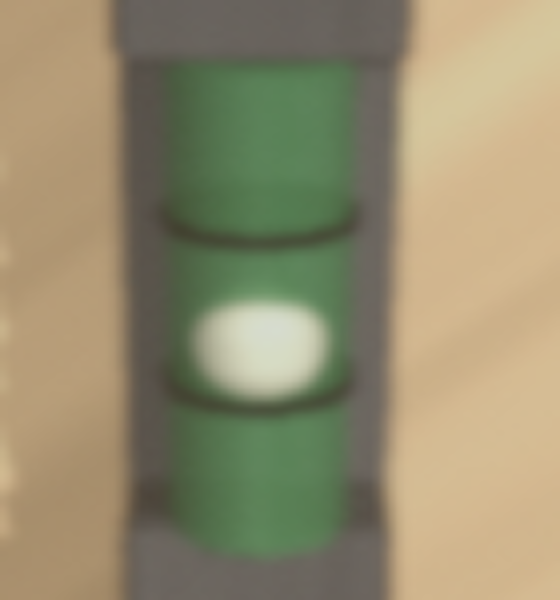

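Against the rings (rows 173.0 and 199.5 at centre, middle 186.2), the bubble is at about row 189.8, i.e. about +3 mm. This view is 25° oblique and the top view reads +1 to 2 mm, so I'll re-aim the wrist camera straight down to remove parallax.

```bash
python3 - <<'E'
from plant import bot
from h import *
from mv import *
c=load('wr7'); s=bot.state()
V=onz(c,258,186.2,60); print('vial by wrist',V)
M=np.array(c['mount']); R=Ro.from_euler('xyz',s['tool_rot'],degrees=True)
n=np.array([.972,-.233,0])
# want camera axis straight down: rotate by -25ish about tool y
for a in (25,):
    T=R*Ro.from_rotvec([0,a,0],degrees=True); ax=T.as_matrix()@M[:3,2]; print(a,ax)
    camp=V+[0,0,230]; P=camp-T.as_matrix()@M[:3,3]; print(P,T.as_euler('xyz',degrees=True),delta(s,P,T.as_euler('xyz',degrees=True)))
E
```

```text
vial by wrist [774.38482279 -33.90115759  60.        ]
25 [ 0.00692949 -0.00247116 -0.99997294]
[806.32929019 -41.52940336 152.85355853] [-179.96966029  -14.95211485  166.55217919] [-5.34, 0.16, 4.61, 0.0, 25.0, -0.0]
```

Emit:
servo_tool --deltas '[[[-2, 0, 1, 0, 8, 0], [-4, 0.1, 3, 0, 16, 0], [-5.3, 0.2, 4.6, 0, 25, 0], [-5.3, 0.2, 4.6, 0, 25, 0], [-5.3, 0.2, 4.6, 0, 25, 0], [-5.3, 0.2, 4.6, 0, 25, 0], [-5.3, 0.2, 4.6, 0, 25, 0]]]'

```text
clock: 17.6
tcp_pos: [806.5, -40.5, 152.1]
tool_rot: [180.0, -14.9, 166.6]
wrist_force: [0.7, -0.6, 0.7]
opening: 0.999
```

```bash
python3 - <<'E'
from plant import bot
from h import *
s=bot.state(); print(s['q'].round(1),s['tcp_pos'],s['tool_rot'],s['clock'],s['opening'])
c=wcap(bot,'wr8'); print('axis',c['R'][2])
E
```

```text
[ 10.1  65.8 -40.8  25.4  31.5 108.3  69.4] [806.50358128 -40.4825055  152.14100429] [179.97731488 -14.92589632 166.56883137] 17.6 0.9987929512184768
axis [ 0.00775328 -0.00100186 -0.99996944]
```

View pics/wr8.png

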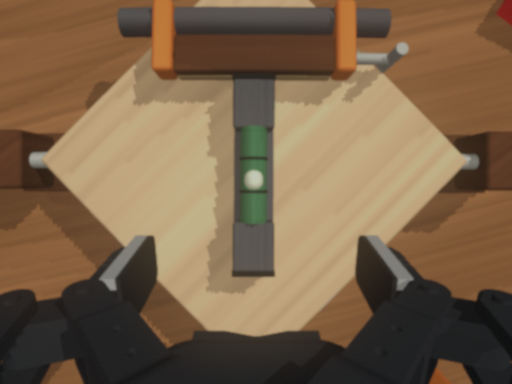

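```bash
python3 - <<'E'
from h import *
c=load('wr8'); f=c['frame'].astype(float)
cv2.imwrite('pics/v8.png',cv2.resize(c['frame'][115:235,220:290],(350,600),interpolation=2)[:,:,::-1])
for lo,hi in ((244,248),(252,256),(260,264)):
    p=f[120:230,lo:hi].mean((1))
    r=p[:,0]; g=p[:,1]; rows=np.arange(120,230)
    def dip(a,b):
        k=(rows>=a)&(rows<=b); w=np.clip(np.median(g[k])-g[k]-8,0,None); return (w*rows[k]).sum()/w.sum()
    w=np.clip(r-130,0,None); bc=(w*rows).sum()/max(w.sum(),1)
    print(lo,'rings',round(dip(150,166),2),round(dip(184,200),2),'bubble',round(bc,2), 'bubble rows',rows[r>150].min() if (r>150).any() else None,rows[r>150].max() if (r>150).any() else None)
E
```

```text
244 rings 157.72 191.18 bubble 178.6 bubble rows None None
252 rings 157.55 191.48 bubble 178.33 bubble rows 170 187
260 rings 157.83 191.26 bubble 178.97 bubble rows 176 182
```

View pics/v8.png

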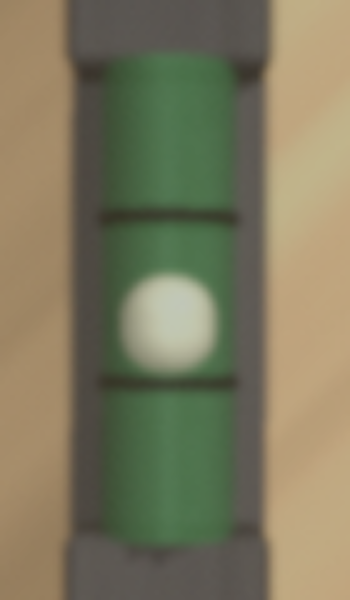

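Straight down, the rings are at rows 157.5 and 191.5 (33.9 px for 22 mm) and the bubble is at 178.4, so the true offset is +2.6 mm. That needs about 6.4 mm more travel. I'll go back behind the wedge with the fingers closed.

```bash
python3 - <<'E'
from plant import bot
from mv import *
s=bot.state()
print(delta(s,[501,28.4,160],[180,9.6,166.5]), s['clock'])
E
```

```text
[30.45, -0.36, 7.38, 0.02, -24.47, 0.05] 17.65
```

Emit:
servo_tool --deltas '[[[4, 0, 1, 0, -4, 0], [8.5, -0.1, 2.1, 0, -10, 0], [13, -0.1, 3.1, 0, -16, 0], [17.5, -0.2, 4.2, 0, -22, 0], [22, -0.3, 5.3, 0, -24.5, 0], [26.5, -0.3, 6.4, 0, -24.5, 0], [30.4, -0.4, 7.4, 0, -24.5, 0], [30.4, -0.4, 7.4, 0, -24.5, 0], [30.4, -0.4, 7.4, 0, -24.5, 0], [30.4, -0.4, 7.4, 0, -24.5, 0], [30.4, -0.4, 7.4, 0, -24.5, 0]]]' --fingers 0

```text
clock: 18.75
tcp_pos: [499.7, 26.3, 159.9]
tool_rot: [-179.7, 9.7, 166.5]
wrist_force: [0.8, -0.9, 0.0]
opening: -0.0
```

```bash
python3 - <<'E'
from plant import bot
from mv import *
s=bot.state()
print(s['tcp_pos'],s['tool_rot'],s['opening'],s['q'].round(1)); print(delta(s,[500,28.7,27],[180,9.6,166.5]), s['clock'])
E
```

```text
[499.72134925  26.29411509 159.8674401 ] [-179.66084215    9.71789814  166.52436525] -0.0004154571728062832 [ 48.5   7.3 -61.6 113.5  13.4  55.   57.2]
[2.27, 0.32, 13.09, -0.34, 0.12, 0.02] 18.75
```

Emit:
servo_tool --deltas '[[[0.7, 0.2, 4, -0.3, 0, 0], [1.4, 0.3, 8, -0.3, 0, 0], [1.9, 0.3, 11, -0.3, 0, 0], [2.2, 0.3, 12.5, -0.3, 0, 0], [2.3, 0.3, 13, -0.3, 0, 0], [2.3, 0.3, 13, -0.3, 0, 0], [2.3, 0.3, 13, -0.3, 0, 0], [2.3, 0.3, 13, -0.3, 0, 0]]]'

```text
clock: 19.55
tcp_pos: [501.6, 31.0, 28.5]
tool_rot: [179.7, 9.6, 166.5]
wrist_force: [0.0, 0.4, 0.2]
opening: 0.003
```

```bash
python3 look2.py 9; python3 - <<'E'
from plant import bot
from mv import *
from h import *
s=bot.state(); u=np.array([.972,-.233,0]); B=np.array([514.9,25.1,25.5])
for k in(-2,0,3,5.8): print(k,delta(s,B+k*u,[180,9.6,166.5]))
s1=load('S9'); cv2.imwrite('pics/m9.png',cv2.resize(s1['frame'][150:240,210:330],(800,600),interpolation=2)[:,:,::-1])
E
```

```text
[501.6  31.   28.5] [179.7   9.6 166.5] 19.55 [0.  0.4 0.2]
[ 0.2 -0.   0.4]
bubble px 1.42 ends -9.50 10.40 -> mm 3.0
-2 [-1.19, -0.25, 0.48, 0.3, 0.0, 0.03]
0 [-1.39, -0.25, 0.51, 0.3, 0.0, 0.03]
3 [-1.68, -0.25, 0.56, 0.3, 0.0, 0.03]
5.8 [-1.96, -0.25, 0.61, 0.3, 0.0, 0.03]
```

View pics/m9.png

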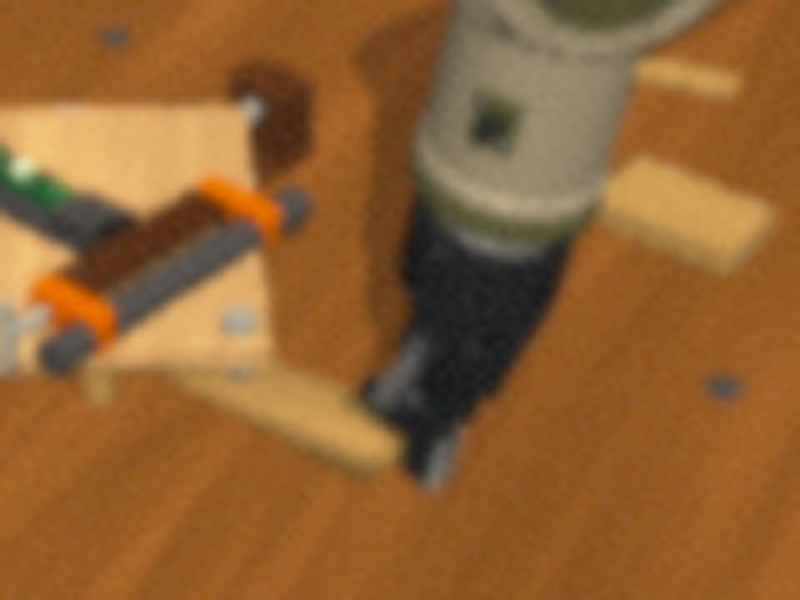

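The top-view bubble now reads 3.0 mm against 1.0 mm while pushing, so it gave back about 1.8 mm on release. I'll compare the unloaded frames to see whether the wedge crept back or just relaxed once.

```bash
python3 - <<'E'
from h import *
from look2 import bub
for n in('T3','T4','T5','T6','T7','T9'):
    b,e0,e1,w=bub(load(n)); print(n,round(b*3.06,2),e0,e1)
a=load('S6')['frame'];b=load('S7')['frame'];c=load('S9')['frame']
k=lambda f:cv2.resize(f[195:235,240:285],(266,237),interpolation=2)
cv2.imwrite('pics/cmp.png',np.vstack([np.hstack([k(a),k(b),k(c)]),np.hstack([cv2.resize(load(n)['frame'][105:165,262:302],(266,399),interpolation=2) for n in('T6','T7','T9')])])[:,:,::-1])
# shift of wedge between frames by phase correlation on the visible nose/body part (cols 243..262)
g=lambda f:cv2.cvtColor(f,cv2.COLOR_RGB2GRAY).astype(np.float32)
for r in ((206,222,250,266),):
    y0,y1,x0,x1=r
    print('6-7',cv2.phaseCorrelate(g(a)[y0:y1,x0:x1],g(b)[y0:y1,x0:x1]),'7-9',cv2.phaseCorrelate(g(b)[y0:y1,x0:x1],g(c)[y0:y1,x0:x1]))
E
```

```text
T3 16.06 -10.000000000000014 10.199999999999914
T4 14.61 -9.900000000000015 10.199999999999914
T5 7.7 -9.700000000000015 10.299999999999912
T6 2.54 -9.400000000000016 10.399999999999913
T7 1.34 -14.0 13.9999999999999
T9 4.36 -9.500000000000016 10.399999999999913
6-7 ((1.4342258359479763, 2.304192642826262), 0.22729007806628942) 7-9 ((0.0401329978646876, 0.6931601611533189), 0.46519399154931307)
```

View pics/cmp.png

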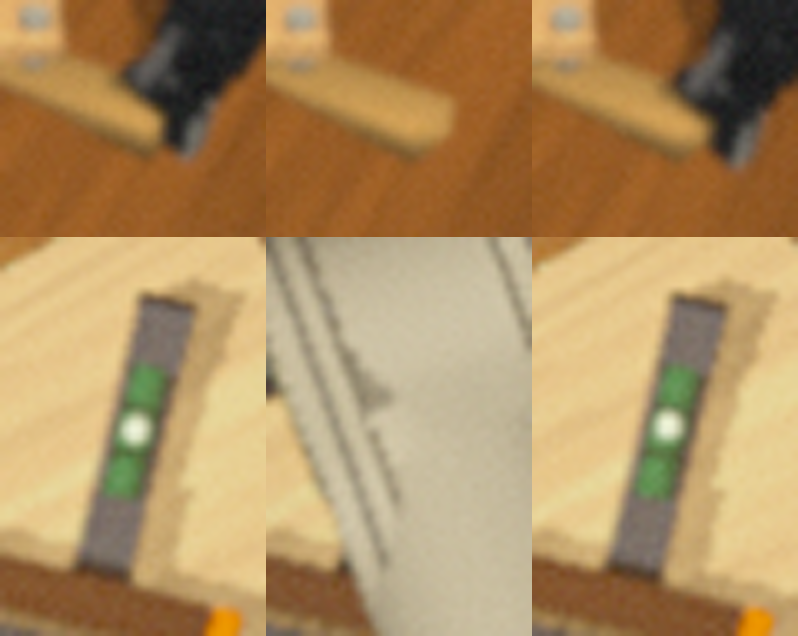

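Emit:
servo_tool --deltas '[[[0, 0, 0, 0, 0, 0], [0, 0, 0, 0, 0, 0], [0, 0, 0, 0, 0, 0], [0, 0, 0, 0, 0, 0], [0, 0, 0, 0, 0, 0], [0, 0, 0, 0, 0, 0], [0, 0, 0, 0, 0, 0], [0, 0, 0, 0, 0, 0], [0, 0, 0, 0, 0, 0], [0, 0, 0, 0, 0, 0]]]'

```text
clock: 20.65
tcp_pos: [500.7, 31.1, 27.4]
tool_rot: [179.7, 9.5, 166.6]
wrist_force: [0.4, -0.5, -0.4]
opening: -0.003
```

```bash
python3 look2.py 10; python3 - <<'E'
from h import *
from look2 import bub
c0=np.array([282.0,134.3]);u=np.array([40,-205.]);u/=np.hypot(*u);grid=np.arange(-12,12.01,.5)
for n in('top0','T6','T9','T10'):
    f=load(n)['frame'].astype(np.float32); acc=0
    for off in(-1.5,-.75,0,.75,1.5):
        mx=(c0[0]+grid*u[0]-off*u[1]).astype(np.float32);my=(c0[1]+grid*u[1]+off*u[0]).astype(np.float32)
        acc=acc+cv2.remap(f,mx[None],my[None],cv2.INTER_CUBIC)[0]
    acc/=5; print(n,round(bub(load(n))[0],3)); print([(float(g),int(v[0]),int(v[1])) for g,v in zip(grid,acc)])
E
```

```text
[500.7  31.1  27.4] [179.7   9.5 166.6] 20.65 [ 0.4 -0.5 -0.4]
[-0.3 -0.4  0.6]
bubble px 1.44 ends -9.50 10.40 -> mm 3.0
top0 5.653
[(-12.0, 125, 113), (-11.5, 123, 113), (-11.0, 119, 114), (-10.5, 112, 117), (-10.0, 103, 123), (-9.5, 97, 130), (-9.0, 95, 134), (-8.5, 95, 136), (-8.0, 97, 137), (-7.5, 97, 139), (-7.0, 97, 139), (-6.5, 95, 138), (-6.0, 94, 137), (-5.5, 94, 136), (-5.0, 95, 133), (-4.5, 93, 125), (-4.0, 91, 116), (-3.5, 91, 114), (-3.0, 92, 121), (-2.5, 94, 129), (-2.0, 94, 134), (-1.5, 96, 138), (-1.0, 98, 140), (-0.5, 98, 141), (0.0, 97, 141), (0.5, 97, 142), (1.0, 96, 142), (1.5, 94, 139), (2.0, 87, 131), (2.5, 91, 126), (3.0, 106, 129), (3.5, 137, 148), (4.0, 171, 178), (4.5, 200, 204), (5.0, 211, 216), (5.5, 212, 218), (6.0, 211, 217), (6.5, 199, 208), (7.0, 182, 194), (7.5, 155, 174), (8.0, 130, 158), (8.5, 108, 146), (9.0, 97, 140), (9.5, 95, 133), (10.0, 103, 126), (10.5, 113, 119), (11.0, 119, 112), (11.5, 121, 108), (12.0, 123, 109)]
T6 0.831
[(-12.0, 127, 114), (-11.5, 127, 112), (-11.0, 125, 110), (-10.5, 121, 112), (-10.0, 115, 116), (-9.5, 107, 121), (-9
[... 1735 characters left out ...]
5), (-8.0, 96, 137), (-7.5, 95, 137), (-7.0, 95, 137), (-6.5, 96, 137), (-6.0, 97, 138), (-5.5, 96, 139), (-5.0, 95, 137), (-4.5, 93, 132), (-4.0, 91, 125), (-3.5, 89, 116), (-3.0, 88, 111), (-2.5, 89, 116), (-2.0, 93, 127), (-1.5, 106, 143), (-1.0, 127, 159), (-0.5, 158, 180), (0.0, 186, 199), (0.5, 208, 215), (1.0, 217, 222), (1.5, 219, 223), (2.0, 216, 220), (2.5, 201, 205), (3.0, 178, 184), (3.5, 147, 156), (4.0, 121, 137), (4.5, 102, 128), (5.0, 96, 131), (5.5, 96, 137), (6.0, 98, 143), (6.5, 100, 145), (7.0, 100, 144), (7.5, 99, 143), (8.0, 98, 143), (8.5, 96, 141), (9.0, 94, 139), (9.5, 96, 135), (10.0, 102, 131), (10.5, 110, 125), (11.0, 118, 119), (11.5, 123, 115), (12.0, 124, 112)]
```

No creep: 1.424 → 1.436 px over 1 s. In this view the rings sit at -3.0 and +4.25 px, so the rest offset is +2.4 mm, matching the wrist's +2.6 mm. During the last push the tool was being pulled down 2–3 N, meaning the fingers were lifting the thick end a little. That explains the drop on release. This time I'll push with a slight downward slope.

```bash
python3 - <<'E'
from plant import bot
from mv import *
s=bot.state(); u=np.array([.972,-.233,0]); B=np.array([514.9,25.1,0])
for k,z in((-2,25.5),(0,25.3),(2,25),(3,24.7)): print(k,delta(s,B+k*u+[0,0,z],[180,9.6,166.5]))
E
```

```text
-2 [-1.27, -0.26, 0.41, 0.3, -0.1, 0.05]
0 [-1.47, -0.26, 0.46, 0.3, -0.1, 0.05]
2 [-1.66, -0.26, 0.52, 0.3, -0.1, 0.05]
3 [-1.75, -0.26, 0.57, 0.3, -0.1, 0.05]
```

Emit:
servo_tool --deltas '[[[-0.4, -0.2, 0.1, 0.3, 0, 0], [-0.8, -0.26, 0.25, 0.3, 0, 0], [-1.1, -0.26, 0.35, 0.3, 0, 0], [-1.27, -0.26, 0.41, 0.3, 0, 0], [-1.35, -0.26, 0.43, 0.3, 0, 0], [-1.45, -0.26, 0.46, 0.3, 0, 0], [-1.55, -0.26, 0.49, 0.3, 0, 0], [-1.65, -0.26, 0.53, 0.3, 0, 0], [-1.75, -0.26, 0.57, 0.3, 0, 0], [-1.75, -0.26, 0.57, 0.3, 0, 0], [-1.75, -0.26, 0.57, 0.3, 0, 0], [-1.75, -0.26, 0.57, 0.3, 0, 0]]]'

```text
clock: 21.95
tcp_pos: [515.2, 25.2, 23.8]
tool_rot: [-179.9, 9.2, 166.6]
wrist_force: [-12.6, 2.7, 9.3]
opening: 0.003
```

```bash
cat >> look2.py <<'E'
    def rings(t):
        c0=np.array([282.0,134.3]);u=np.array([40,-205.]);u/=np.hypot(*u);grid=np.arange(-12,12.01,.1)
        f=t['frame'].astype(np.float32); acc=0
        for off in(-1.5,-.75,0,.75,1.5):
            mx=(c0[0]+grid*u[0]-off*u[1]).astype(np.float32);my=(c0[1]+grid*u[1]+off*u[0]).astype(np.float32)
            acc=acc+cv2.remap(f,mx[None],my[None],cv2.INTER_CUBIC)[0]
        acc/=5; out=[]
        for a,bb in((-4.5,-1.7),(3.2,6)):
            k=(grid>a)&(grid<bb); out.append(grid[k][acc[k,1].argmin()])
        return out
    r=rings(t); print('rings',r,'offset by rings mm %.2f ; fixed 0.63: %.2f'%((b-sum(r)/2)*3.03,(b-.63)*3.03))
E
python3 look2.py 11
```

```text
[515.2  25.2  23.8] [-179.9    9.2  166.6] 21.95 [-12.6   2.7   9.3]
[-13.7   2.6   8.6]
bubble px 1.45 ends -9.60 10.40 -> mm 3.2
rings [np.float64(-3.000000000000032), np.float64(4.599999999999941)] offset by rings mm 1.97 ; fixed 0.63: 2.49
```

Emit:
servo_tool --deltas '[[[-0.1, 0, -0.05, 0, 0, 0], [-0.2, 0, -0.04, 0, 0, 0], [-0.3, 0, -0.03, 0, 0, 0], [-0.4, 0, -0.01, 0, 0, 0], [-0.4, 0, -0.01, 0, 0, 0], [-0.4, 0, -0.01, 0, 0, 0], [-0.4, 0, -0.01, 0, 0, 0], [-0.4, 0, -0.01, 0, 0, 0]]]'

```text
clock: 22.85
tcp_pos: [518.5, 24.1, 23.9]
tool_rot: [-179.9, 9.2, 166.6]
wrist_force: [-11.7, 2.4, 2.8]
opening: -0.003
```

```bash
python3 look2.py 12
```

```text
[518.5  24.1  23.9] [-179.9    9.2  166.6] 22.85 [-11.7   2.4   2.8]
[-10.3   2.4   2.3]
bubble px 1.18 ends -9.60 10.50 -> mm 2.2
rings [np.float64(-3.000000000000032), np.float64(4.399999999999942)] offset by rings mm 1.46 ; fixed 0.63: 1.67
```

Bubble +1.6 mm with only +2 N vertical, so the wedge is flat. Another 3 mm.

Emit:
servo_tool --deltas '[[[-0.1, 0, 0.01, 0, 0, 0], [-0.2, 0, 0.03, 0, 0, 0], [-0.3, 0, 0.04, 0, 0, 0], [-0.3, 0, 0.04, 0, 0, 0], [-0.3, 0, 0.04, 0, 0, 0], [-0.3, 0, 0.04, 0, 0, 0], [-0.3, 0, 0.04, 0, 0, 0], [-0.3, 0, 0.04, 0, 0, 0]]]'

```text
clock: 23.75
tcp_pos: [521.5, 23.3, 24.0]
tool_rot: [-179.9, 9.2, 166.6]
wrist_force: [-10.1, 3.2, 0.3]
opening: -0.002
```

```bash
python3 look2.py 13
```

```text
[521.5  23.3  24. ] [-179.9    9.2  166.6] 23.75 [-10.1   3.2   0.3]
[-10.    2.1   0.3]
bubble px 0.71 ends -9.60 10.50 -> mm 0.8
rings [np.float64(-3.000000000000032), np.float64(4.1999999999999424)] offset by rings mm 0.32 ; fixed 0.63: 0.23
```

Bubble +0.25 mm with the push still on. I'll back the fingers off slowly and check it unloaded.

Emit:
servo_tool --deltas '[[[0.05, 0, -0.01, 0, 0, 0], [0.1, 0, -0.02, 0, 0, 0], [0.15, 0, -0.03, 0, 0, 0], [0.25, 0, -0.05, 0, 0, 0], [0.5, 0, -0.1, 0, 0, 0], [0.8, 0, -0.14, 0, 0, 0], [0.8, 0, -0.14, 0, 0, 0], [0.8, 0, -0.14, 0, 0, 0], [0.8, 0, -0.14, 0, 0, 0], [0.8, 0, -0.14, 0, 0, 0]]]'

```text
clock: 24.85
tcp_pos: [516.8, 24.6, 25.7]
tool_rot: [180.0, 9.5, 166.6]
wrist_force: [0.7, -0.2, -0.2]
opening: 0.003
```

```bash
python3 look2.py 14
```

```text
[516.8  24.6  25.7] [180.    9.5 166.6] 24.85 [ 0.7 -0.2 -0.2]
[-0.5  0.3  0.3]
bubble px 0.59 ends -9.40 10.50 -> mm 0.1
rings [np.float64(-3.000000000000032), np.float64(4.1999999999999424)] offset by rings mm -0.02 ; fixed 0.63: -0.11
```

View pics/L14.png

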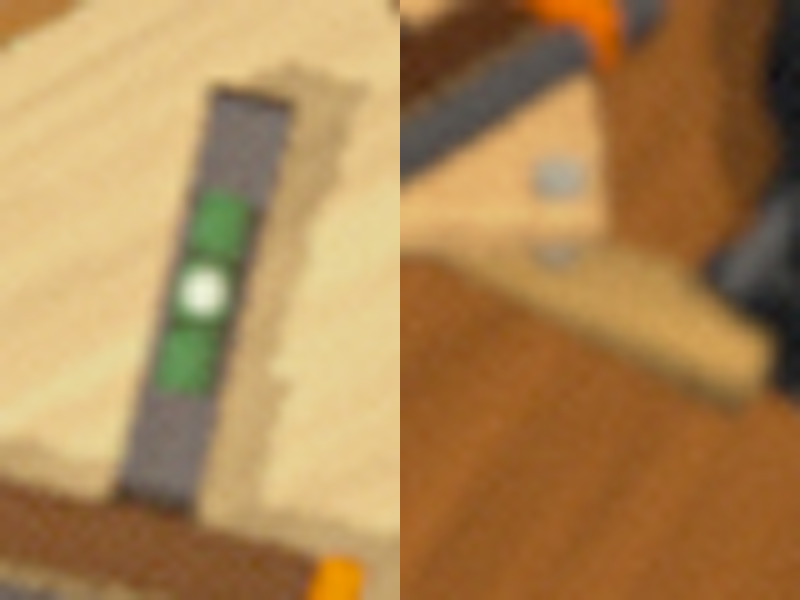

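Unloaded, the bubble reads -0.1 mm by the rings (top-view crop: bubble (203,292), between the dark lines). I'll retract and confirm with the straight-down wrist view.

```bash
python3 - <<'E'
from plant import bot
from mv import *
s=bot.state(); u=np.array([.972,-.233,0])
print(delta(s,s['tcp_pos']-10*u,s['tool_rot']),delta(s,s['tcp_pos']-10*u+[0,0,150],s['tool_rot']))
print(delta(s,[806,-41,165],[180,-15,166.5]), delta(s,[806,-41,153],[180,-15,166.5]))
E
```

```text
[0.99, 0.0, -0.17, 0.0, 0.0, 0.0] [-1.49, 0.0, -14.96, 0.0, 0.0, 0.0]
[-31.56, 0.34, -8.85, -0.0, 24.51, 0.05] [-31.36, 0.34, -7.67, -0.0, 24.51, 0.05]
```

Emit:
servo_tool --deltas '[[[0.5, 0, -0.08, 0, 0, 0], [1, 0, -0.17, 0, 0, 0], [0.5, 0, -3, 0, 0, 0], [-0.3, 0, -8, 0, 0, 0], [-1, 0, -12, 0, 0, 0], [-1.5, 0, -15, 0, 0, 0], [-6, 0, -14.2, 0, 0, 0], [-11, 0, -13.3, 0, 4, 0], [-16, 0.1, -12.5, 0, 9, 0], [-21, 0.2, -11.5, 0, 15, 0], [-26, 0.3, -10, 0, 21, 0], [-31.4, 0.3, -7.9, 0, 24.5, 0]]]' --fingers 0

```text
clock: 26.15
tcp_pos: [740.3, -25.6, 171.6]
tool_rot: [179.7, -12.1, 166.6]
wrist_force: [0.9, -0.3, 1.3]
opening: 0.004
```

Emit:
servo_tool --deltas '[[[0, 0, 0, 0, 0, 0], [0, 0, 0, 0, 0, 0], [0, 0, 0, 0, 0, 0], [0, 0, 0, 0, 0, 0], [0, 0, 0, 0, 0, 0], [0, 0, 0, 0, 0, 0]]]' --fingers 1

```text
clock: 26.75
tcp_pos: [739.0, -25.3, 173.6]
tool_rot: [179.8, -11.8, 166.7]
wrist_force: [0.5, 0.2, 0.7]
opening: 0.992
```

```bash
python3 - <<'E'
from plant import bot
from h import *
s=bot.state(); print(s['q'].round(1),s['tcp_pos'],s['tool_rot'],s['clock'],s['opening'])
c=wcap(bot,'wr15'); print('axis',c['R'][2]); s1=bot.capture('side'); save(s1,'S15')
cv2.imwrite('pics/o15.png',np.hstack([cv2.resize(c['frame'],(400,300)),cv2.resize(s1['frame'][150:240,200:320],(400,300),interpolation=2)])[:,:,::-1])
E
```

```text
[ 21.1  53.  -48.2  52.   30.7  97.5  61.5] [739.04438412 -25.30660701 173.55089808] [179.77421029 -11.8274279  166.66065393] 26.75 0.992173101305309
axis [ 0.06111153 -0.01021951 -0.99807863]
```

View pics/o15.png

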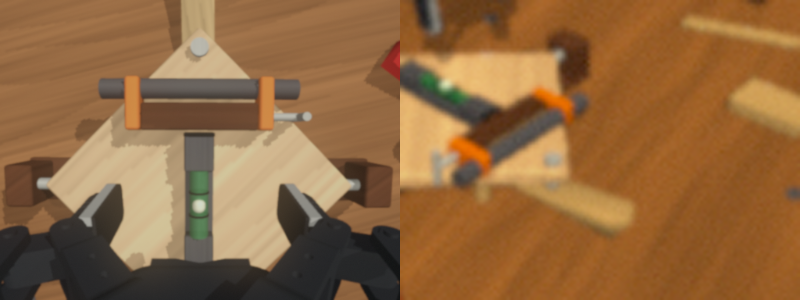

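The wedge is in view under the nut, centred on it, and the arm stopped short of straight above. I'll shift forward to remove parallax.

Emit:
servo_tool --deltas '[[[-3, 0, 0.2, 0, 2, 0], [-6.5, 0.1, 0.2, 0, 3, 0], [-6.9, 0.2, 0.2, 0, 3, 0], [-6.9, 0.2, 0.2, 0, 3, 0], [-6.9, 0.2, 0.2, 0, 3, 0]]]'

```text
clock: 27.35
tcp_pos: [805.0, -38.0, 156.0]
tool_rot: [179.7, -14.9, 166.7]
wrist_force: [0.0, -0.3, 0.9]
opening: 1.002
```

```bash
python3 - <<'E'
from plant import bot
from h import *
s=bot.state(); print(s['tcp_pos'],s['tool_rot'],s['clock'])
c=wcap(bot,'wr16'); print('axis',c['R'][2]); f=c['frame'].astype(float)
hsv=cv2.cvtColor(c['frame'],cv2.COLOR_RGB2HSV); m=(hsv[...,0]>45)&(hsv[...,0]<75)&(hsv[...,1]>60); m[:, :200]=0; m[:,310:]=0
ys,xs=np.where(m); print(ys.min(),ys.max(),xs.mean()); x=int(xs.mean())
p=f[:,x-2:x+3].mean(1); w=np.clip(p[:,0]-130,0,None); rows=np.arange(384); k=(rows>ys.min())&(rows<ys.max()); print('bubble',(w*rows)[k].sum()/w[k].sum())
for off in(-9,-8,-7,7,8,9):
    q=f[:,x+off-1:x+off+2].mean(1)[:,1]; print(off,[(r,int(q[r])) for r in range(ys.min(),ys.max()) if q[r]<np.median(q[ys.min():ys.max()])-8])
y0=max(ys.min()-10,0); cv2.imwrite('pics/v16.png',cv2.resize(c['frame'][y0:y0+120,x-35:x+35],(350,600),interpolation=2)[:,:,::-1])
E
```

```text
[804.96553053 -37.98968937 156.02853265] [179.71932277 -14.91857665 166.6997449 ] 27.35
axis [ 0.00888904  0.00320792 -0.99995535]
130 226 250.1344279117496
bubble 177.79134654266073
-9 [(160, 77), (161, 61), (162, 59), (163, 72), (193, 74), (194, 61), (195, 61), (196, 75)]
-8 [(160, 79), (161, 62), (162, 61), (163, 75), (193, 78), (194, 63), (195, 62), (196, 78)]
-7 [(160, 79), (161, 63), (162, 64), (163, 78), (164, 91), (193, 81), (194, 65), (195, 64), (196, 80)]
7 [(130, 98), (131, 107), (160, 96), (161, 73), (162, 68), (163, 86), (164, 104), (193, 92), (194, 72), (195, 70), (196, 92), (225, 107)]
8 [(130, 96), (131, 104), (160, 95), (161, 72), (162, 67), (163, 85), (164, 103), (193, 91), (194, 71), (195, 70), (196, 90), (225, 105)]
9 [(130, 93), (131, 100), (160, 93), (161, 72), (162, 66), (163, 83), (164, 100), (193, 89), (194, 70), (195, 69), (196, 89), (225, 102)]
```

View pics/v16.png

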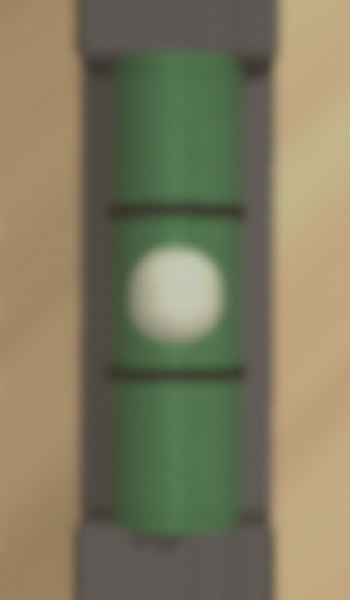

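From straight above, the rings are at rows 161.6 and 194.5 (middle 178.05) and the bubble at 177.8. That is about -0.2 mm, so it's centred. I'll do one full-view check, then hand in.

```bash
cp pics/side0.png /tmp/; python3 - <<'E'
from h import *
save(load('S15'),'fin')
E
```

```text
(no output)
```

View pics/fin.png

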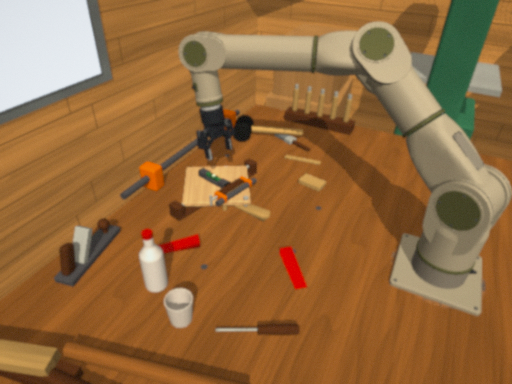

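The glue (152,265) and cup (179,307) stand where they were. The wedge is under the foot at (250,210) and the gripper is clear of the board.

```bash
python3 -c "
from plant import bot
print(bot.state()['wrist_force']); print(bot.close_job())"
```

```text
[0.18491433 0.1222211  0.3413336 ]
the job is handed in; nothing more can be done
None
```

The wedge is under the foot of the low corner and the bubble is centred. I handed the job in at about 27.4 s. I gripped the wedge, set it flat in front of the foot, released it, and pushed it in from behind with closed fingertips.

**Bubble:** the last straight-down wrist view, with nothing touching, put it at about -0.2 mm. The top camera read -0.1 mm just before.

**Stays put:** the wedge did not creep back over a 1 s unloaded wait, though I tested that about 6 mm before its final position.

**Other objects:** the glue bottle, cup and red look-alikes are where they started. The robot was clear of everything, with wrist force near zero.

**What went wrong or disagreed:**
- **Bench rub:** the shut fingertips rubbed the bench early in the push (about 21 N forward and 18 N up briefly). I tilted the tool and raised it 4 mm. After that the push was about 8–14 N.
- **False bubble reading:** one mid-push reading was 1.9 mm too low, because the fingers were probably lifting the wedge's thick end slightly. It went away when I backed off, and I pushed again with that lift removed.
- **Past level:** no reading showed the corner raised past level beyond those final -0.1 to -0.2 mm values.

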